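Fill the clip-top jar with walnuts

ROBOT

A 6-joint arm with a two-finger parallel gripper is mounted at the origin on the work surface. World frame = base frame: x ahead of the robot, y to its left, z up, the work surface at z = 0. Lengths are in mm, angles in rad, forces in N, time in s.
With the tool pointing down it reaches from about 275 to 750 mm from the base axis. Payload 10.2 kg.
Tool frame: the origin (TCP) lies midway between the tips of the shut fingers; the grasp point (between the pads) lies 19 mm behind it; z points along the fingers, y is the line along which they close (so a half turn about z gives the same grasp; the last joint's range is limited). The gripper opens to 85 mm and grips with 20 to 120 N. Pads are 22 mm wide; open, the fingers measure 114 mm over their backs; the gripper's body (76 mm by 85 mm) begins 54 mm behind the grasp point. The pads swing forward as they close: fully open they stand 13 mm farther back than shut.
Start: joints at [-1.533, 0.313, 1.498, -0, 1.331, -0.223], TCP at [135.36, -507.256, 231.294] pointing down, gripper open.
Joint ranges: [-2.94, 2.94], [-0.97, 2.17], [0.19, 2.56], [-1.23, 4.37], [0.02, 3.11], [-2.88, 2.88]. Speed limits (rad/s): [2.39, 2.39, 3.01, 3.14, 3.14, 3.14].

INTERFACE

Orientations are given as a unit quaternion [w, x, y, z].
In Python, from rig import ctrl, capture, camera_info gives the robot as it stands.
- The arm moves only by the tool apply_moves, never from a script. Its argument "targets" is a list of rows, each a list of 3 entries, a list of its own where there are three numbers: the finger opening in mm, from 0 to 85.4, then the shift along the world's x, y, z in mm, then the turn, a rotation vector about the world's x, y, z in degrees. In form: [[grip, [dx, dy, dz], [rx, ry, rz]], ...]. A call has 1 to 20 rows; each row is the pose to reach, as a shift and turn from the pose commanded when the call began; what a row does not reach only later rows make up. A row lasts 1/10 s, in which the tool goes at most 50 mm and 8.59 degrees, less where a joint would pass 70% of its speed; a pose out of reach is approached as far as the arm can. A call with a gripper value outside its range is refused whole. The fingers move at their own pace and stop on an object; "squeeze" is the grip in N (left out, the last holds). Time passes only in rows, so rows that repeat a pose let the fingers close. It gives the time, the measured TCP pose, the force, the opening and the grip force at its end, in the units of the state.
- ctrl.sense(): the state, without advancing time (a new reading comes with each control period).
- capture(name): name is "side" or "top"; returns (picture, depth): 420x560x3 uint8, blue, green, red; 420x560 float32, mm along the optical axis (not along the pixel's ray), 0 where there is no reading.
- camera_info(name): a dict with "vfov" (degrees; the focal length in pixels is half the picture's height over the tangent of half this angle, whatever the lens; pixels are square), "cx", "cy" (the principal point, pixels), "extrinsics" (4x4, takes a point from camera to world coordinates). Camera axes: x right, y down, z forward; pixel columns grow to the right and rows downward; lengths in mm; the calibration is good to about 2 mm. A picture is of the moment at which its call begins. camera_info takes no time and is no camera call.
- ctrl.finish_job(): hands the job in; it is judged then, once.
The state is a dict: "time_s": time; "joints": joint angles; "dq": joint speeds; "tau": joint torques, N m; "eef_pos": TCP position; "ee_rot": TCP orientation; "force": force on the tool from outside, world axes, zero at the start; "wrist_torque": the same for the moment, N m; "grip_width": opening from 0.0 (shut) to 1.0 (fully open); "grip_force": force on a finger pad.
Only numpy, scipy, OpenCV 4.12 (cv2) and the standard library are available. Lean on these libraries where they do the work, as an engineer would, in place of code of your own. Each camera call takes 0.05 s, during which the arm holds its last target. There are 200 camera calls.

TASK

Put the walnuts away in the clip-top jar: stand the funnel in the jar's mouth, tip the scoop of walnuts out through it, and get every loose walnut from the counter into the jar as well. Then stand the funnel and lay the empty scoop back on the bare counter, shut the jar's lid, and last of all swing the wire clasp fully down to lock it. Leave the other kitchen things where they are.

Things in the scene. Friction and masses are not known exactly. Their poses are not given: they have to be found in the camera images.
- jar: clear glass clip-top storage jar, 104 mm across, 140 mm tall to its rim, wall 5 mm (mouth 94 mm wide), floor 8 mm; it stands firm and does not shift. Origin: centre of its underside; z up; -x is its front (the clasp), +x its back (the lid's hinge)
- lid (a joint): angle of the jar's glass lid, a disc 104 mm across and 10 mm thick (upper face 11 mm above the hinge line when shut), on a stiff wire hinge 58 mm behind the jar's axis and 143 mm above its foot: 0 = shut flat on the rim, 2.3 to 2.5 = as it starts, leaning open at the back (2.5 is its stop); it stays about where it is left and drops by itself only when nearly shut; about 1 N at its edge moves it
- lid_edge (a point): point on the free edge of the lid, farthest from the hinge, 110 mm from the hinge, mid-thickness (at the jar's front when shut; high at the back when open); its z axis is square to the lid's upper face
- clasp (a joint): angle of the wire clasp lever on the front of the jar's neck: 0 = hanging straight down against the jar, fully locked; 1.57 = sticking straight out to the front; starts at 1.8 to 2.2, out and slightly up. It stays where it is left; 1.5 N on its cross bar turns it. A thin wire loop pulled along by the clasp folds over the lid's edge as the clasp goes down
- clasp_bar (a point): middle of the clasp's cross bar (7 mm round wire, 44 mm wide along the jar's y), 45 mm from the pivot; the pivot lies 61 mm in front of the jar's axis, 131 mm above its foot
- funnel: white wide-mouth funnel, 70 mm tall, mouth 144 mm across; spout 76 mm across at its end and 82 mm at its top, 70 mm bore, 32 mm long; above the spout four ribs rest on the jar's rim, so that seated its origin is 108 mm above the jar's foot. It stands on its spout on the counter. Origin: centre of the spout's lower end; z up through the mouth; -x points to its upright grip. 130 g
- funnel_grip (a point): on the funnel's upright grip, a flat ear 12 mm thick (along the funnel's x), 40 mm wide (along its y), standing just outside the mouth, its middle 78 mm from the axis, from 53 to 105 mm above the spout's end; this point is 92 mm up
- funnel_mouth (a point): centre of the funnel's mouth, 70 mm above its origin
- scoop: aluminium kitchen scoop lying flat: trough 125 mm long, 96 mm wide, 46 mm high, open at the top and at the nose, flat floor 3 mm thick and 58 mm wide with slanting sides; straight handle at the back. Origin: centre of the trough's underside; +x points to the nose; z up. 140 g empty
- scoop_grip (a point): on the scoop's handle (22 mm wide along y, 24 mm tall, 88 mm long, its middle 34 mm above the underside), 31 mm behind the trough's back wall, 92 mm behind the origin; handle runs along the scoop's x
- scoop_lip (a point): middle of the open nose edge of the scoop's floor, 62 mm ahead of the origin, 3 mm above its underside
- nut1: a walnut in its shell, lumpy, about 33 mm across (31 to 36), 14 g, origin at its centre, about 16 mm above what it lies on; it rolls only where the floor slopes by more than about 25 degrees; starts in the scoop (absent in some starts)
- nut2: a walnut in its shell, lumpy, about 33 mm across (31 to 36), 14 g, origin at its centre, about 16 mm above what it lies on; it rolls only where the floor slopes by more than about 25 degrees; starts in the scoop (absent in some starts)
- nut3: a walnut in its shell, lumpy, about 33 mm across (31 to 36), 14 g, origin at its centre, about 16 mm above what it lies on; it rolls only where the floor slopes by more than about 25 degrees; starts in the scoop (absent in some starts)
- nut4: a walnut in its shell, lumpy, about 33 mm across (31 to 36), 14 g, origin at its centre, about 16 mm above what it lies on; it rolls only where the floor slopes by more than about 25 degrees; starts in the scoop (absent in some starts)
- nut5: a walnut in its shell, lumpy, about 33 mm across (31 to 36), 14 g, origin at its centre, about 16 mm above what it lies on; it rolls only where the floor slopes by more than about 25 degrees; starts in the scoop (absent in some starts)
- stray1: a walnut in its shell, lumpy, about 33 mm across (31 to 36), 14 g, origin at its centre, about 16 mm above what it lies on; it rolls only where the floor slopes by more than about 25 degrees; starts loose on the counter beside the jar (absent in some starts)
- stray2: a walnut in its shell, lumpy, about 33 mm across (31 to 36), 14 g, origin at its centre, about 16 mm above what it lies on; it rolls only where the floor slopes by more than about 25 degrees; starts loose on the counter beside the jar (absent in some starts)
- stray3: a walnut in its shell, lumpy, about 33 mm across (31 to 36), 14 g, origin at its centre, about 16 mm above what it lies on; it rolls only where the floor slopes by more than about 25 degrees; starts loose on the counter beside the jar (absent in some starts)
- stray4: a walnut in its shell, lumpy, about 33 mm across (31 to 36), 14 g, origin at its centre, about 16 mm above what it lies on; it rolls only where the floor slopes by more than about 25 degrees; starts loose on the counter beside the jar (absent in some starts)
- mug: white mug, 80 mm across, 92 mm tall, origin under its centre; not part of the job
- apple: red apple, 76 mm across, 68 mm tall, origin under its centre; not part of the job
- spice: small amber spice jar, 44 mm across, 95 mm tall, origin under its centre; not part of the job
- spoon: wooden spoon 220 mm long lying on the counter between the robot and the jar, x along it; not part of the job
There are look-alikes about, which are no part of the job. What is shaped like the stray1 but blue or purple is not meant.

How it is judged:
By the outcome, as a careful person would: the job done as asked, in the order asked, and still so for the second after the job is handed in, with the robot touching nothing.
Of nut1, nut2, nut3, nut4, nut5 only 3 to 5 are there at a start; the rules pass over those that are not, and their reading is None.
Of stray1, stray2, stray3, stray4 only 2 to 4 are there at a start; the rules pass over those that are not, and their reading is None.
At some moment in a run one of stray1, stray2, stray3, stray4 may be knocked a few centimetres aside while the robot is not near it.
It also fails if it takes over 210 s, if anything falls off the work surface, if the arm or the gripper's body presses on something with over 40 N, if the wrist force passes 120 N, or if a joint passes its speed limit or range.

## Working session

There is one attempt and no reset: what is moved stays moved. The work goes in short steps, Python scripts to look and compute and a tool call to move; the robot and the scene stay as the last step left them, time stands still between calls to the robot, and variables do not carry over. Pictures are saved under pics/ and viewed, at most 14 in all, crops included, and the job is handed in when it is done.

Besides the shell and the picture viewer there is one more tool, called after "Request:" in YAML: its name, and indented under it one key for each argument. apply_moves: Moves the arm, as the interface text tells. Its arguments: {"type":"object","properties":{"targets":{"type":"array","items":{"type":"array"}},"squeeze":{"type":"number"}},"required":["targets"]}

```bash
mkdir -p pics; ls
cat > h.py <<'E'
import numpy as np, cv2
from rig import ctrl, capture, camera_info
def cam(n):
    i=camera_info(n); f=210/np.tan(np.radians(i['vfov'])/2); return f,i['cx'],i['cy'],np.array(i['extrinsics'])
def plane(n,u,v,z):
    f,cx,cy,E=cam(n); d=E[:3,:3]@np.array([(u-cx)/f,(v-cy)/f,1]); o=E[:3,3]; return o+d*(z-o[2])/d[2]
def cloud(n,dep):
    f,cx,cy,E=cam(n); v,u=np.mgrid[:420,:560]
    p=np.stack([(u-cx)/f*dep,(v-cy)/f*dep,dep],-1)@E[:3,:3].T+E[:3,3]; p[dep==0]=np.nan; return p
def proj(n,P):
    f,cx,cy,E=cam(n); q=np.linalg.inv(E)@np.append(P,1); return q[0]/q[2]*f+cx,q[1]/q[2]*f+cy
E
python3 - <<'E'
from h import *
for n in('top','side'):
    p,d=capture(n); cv2.imwrite(f'pics/{n}0.png',p); np.save(f'{n}0.npy',d); print(n,cam(n))
    cv2.imwrite(f'pics/{n}0.png',cv2.resize(p,(800,600)))
    cv2.imwrite(f'{n}0raw.png',p)
print(ctrl.sense())
E
```

```text
pics
top (np.float64(434.8873422072947), 276.6361473903358, 210.1693209188157, array([[-1.80523869e-02, -9.91998496e-01,  1.24952373e-01,
         4.64902708e+02],
       [-9.99371525e-01,  1.40893792e-02, -3.25275805e-02,
         1.94435355e+01],
       [ 3.05068096e-02, -1.25461044e-01, -9.91629397e-01,
         1.08332966e+03],
       [ 0.00000000e+00,  0.00000000e+00,  0.00000000e+00,
         1.00000000e+00]]))
side (np.float64(432.32145952264744), 279.42887294253813, 211.8769916445776, array([[-9.50057554e-01, -2.42321766e-01,  1.96648939e-01,
         3.79895146e+02],
       [-3.11789862e-01,  7.10114896e-01, -6.31287506e-01,
         6.08056740e+02],
       [ 1.33313624e-02, -6.61072610e-01, -7.50203492e-01,
         8.14361101e+02],
       [ 0.00000000e+00,  0.00000000e+00,  0.00000000e+00,
         1.00000000e+00]]))
{'time_s': 0.1, 'joints': array([-1.53342567e+00,  3.13397307e-01,  1.49832696e+00,  4.97956878e-06,
        1.33099446e+00, -2.23399190e-01]), 'dq': array([-1.09475026e-04, -9.28053063e-04, -1.93768826e-03,  2.61402981e-05,
        2.48012696e-03,  3.66734022e-05]), 'tau': array([ 3.66438820e-03, -4.12902081e+01, -2.60140622e+01, -9.98331325e-05,
        3.07846349e-03, -1.91815383e-05]), 'eef_pos': array([ 135.33947131, -507.03289166,  230.80348949]), 'ee_rot': array([-5.60376578e-04,  9.91511841e-01,  1.30015200e-01,  5.47025597e-05]), 'force': array([ 0.23240723, -0.06539939, -0.29806167]), 'wrist_torque': array([-0.0114402 ,  0.05343233,  0.04865028]), 'grip_force': 0.0, 'grip_width': 0.9962245411284836}
```

View pics/top0.png

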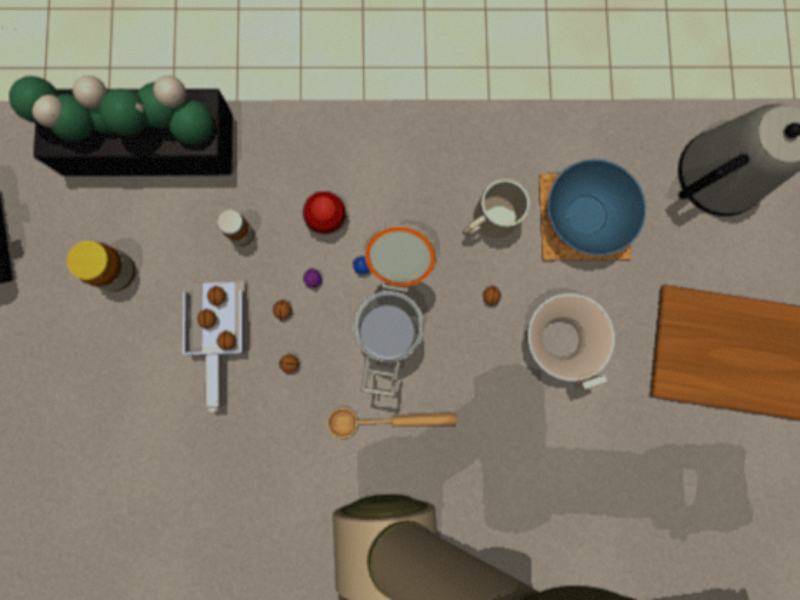

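View pics/side0.png

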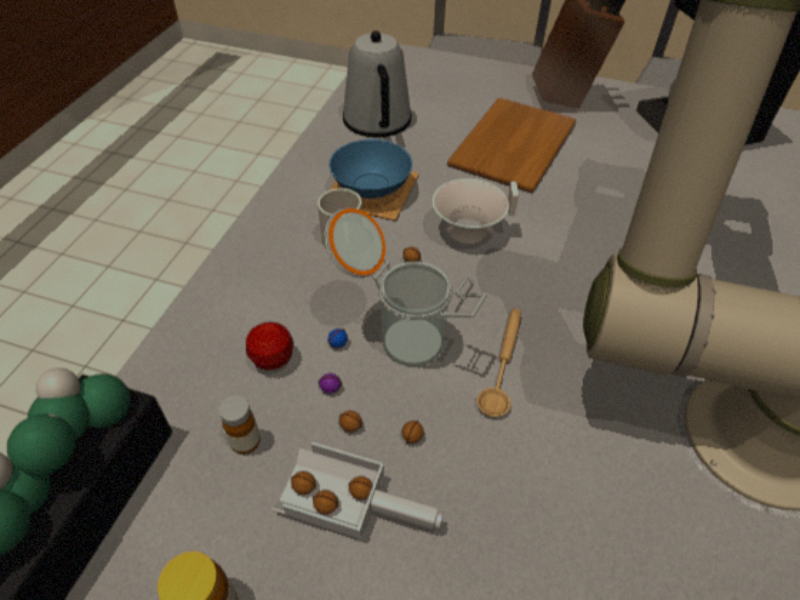

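```bash
cat >> h.py <<'E'
def circ(p):
    A=np.c_[2*p[:,:2],np.ones(len(p))]; s=np.linalg.lstsq(A,(p[:,:2]**2).sum(1),rcond=None)[0]
    return s[0],s[1],np.sqrt(s[2]+s[0]**2+s[1]**2)
def sel(c,x0,x1,y0,y1,z0,z1):
    q=c.reshape(-1,3); q=q[~np.isnan(q[:,0])]
    return q[(q[:,0]>x0)&(q[:,0]<x1)&(q[:,1]>y0)&(q[:,1]<y1)&(q[:,2]>z0)&(q[:,2]<z1)]
def nuts(img,n,z=16):
    h=cv2.cvtColor(img,cv2.COLOR_BGR2HSV); m=cv2.inRange(h,(3,110,40),(13,255,190))
    m=cv2.morphologyEx(m,cv2.MORPH_OPEN,np.ones((3,3)))
    k,_,st,ce=cv2.connectedComponentsWithStats(m)
    return [(np.round(ce[i]),st[i,4],np.round(plane(n,*ce[i],z),0)) for i in range(1,k) if 30<st[i,4]<800]
E
python3 - <<'E'
from h import *
T=cv2.imread('top0raw.png');S=cv2.imread('side0raw.png')
ct=cloud('top',np.load('top0.npy'));cs=cloud('side',np.load('side0.npy'))
for n,i in(('top',T),('side',S)):
    print(n); [print(*a) for a in nuts(i,n)]
pt=lambda u,v,z:np.round(plane('top',u*.7,v*.7,z),0)
print('jar',pt(388,327,140),'fun',pt(571,337,70),'ear',pt(595,382,105),'lid',pt(400,257,200))
for nm,c in(('top',ct),('side',cs)):
    f=pt(571,337,70); q=sel(c,f[0]-130,f[0]+100,f[1]-100,f[1]+100,64,75); 
    print(nm,'funnel',circ(q),len(q)); e=sel(c,f[0]-130,f[0]+100,f[1]-100,f[1]+100,78,120); print('ear',e.mean(0),e.min(0),e.max(0),len(e))
    j=pt(388,327,140); q=sel(c,j[0]-75,j[0]+55,j[1]-75,j[1]+75,135,147); print('jar',len(q),circ(q) if len(q)>5 else 0)
    h=pt(212,380,46); q=sel(c,h[0]-50,h[0]+60,h[1]-30,h[1]+30,30,60); print('handle',q.mean(0),q.min(0),q.max(0),len(q)); print(cv2.fitLine(q[:,:2].astype(np.float32),cv2.DIST_L2,0,.01,.01).ravel())
    q=sel(c,h[0]-50,h[0]+190,h[1]-70,h[1]+70,6,60); print('scoop',cv2.minAreaRect(q[:,:2].astype(np.float32)))
    q=sel(c,j[0]+40,j[0]+220,j[1]-90,j[1]+90,150,300); print('lid',len(q)); 
    if len(q)>5: print(q.mean(0),q.min(0),q.max(0),np.linalg.svd(q-q.mean(0))[2][2] if len(q)<4000 else 0)
    q=sel(c,j[0]-130,j[0]-58,j[1]-50,j[1]+50,90,220); print('clasp',len(q),q.mean(0) if len(q) else 0, q.min(0) if len(q) else 0,q.max(0) if len(q) else 0)
E
```

```text
top
[284. 175.] 348 [688. -36.  16.]
[259. 187.] 34 [659.  26.  16.]
side
[93. 19.] 33 [1617. -803.   16.]
[ 3. 66.] 51 [1701. -395.   16.]
[27. 78.] 38 [1572. -357.   16.]
[ 8. 88.] 65 [1591. -289.   16.]
jar [543.   0. 140.] fun [ 527. -302.   70.] ear [ 454. -326.  105.] lid [639. -18. 200.]
top funnel (np.float64(527.778049152028), np.float64(-301.31448502094787), np.float64(67.92745635250671)) 630
ear [ 453.90509408 -321.4179655   100.72130264] [ 443.44709037 -344.7190382    78.29490794] [ 463.51385692 -304.41491967  108.85087628] 129
jar 421 (np.float64(537.8115828272344), np.float64(2.2461073091544677), np.float64(52.58416830044737))
handle [471.26847076 287.06482105  44.41387193] [418.5840913  259.89561513  30.08143602] [527.23476022 317.66843397  52.50228045] 477
[ 9.9929368e-01 -3.7579048e-02  4.7126846e+02  2.8706482e+02]
scoop ((537.8640747070312, 288.5321044921875), (238.73916625976562, 135.71804809570312), 0.6527491807937622)
lid 1765
[645.30734942 -17.85509871 190.91648981] [604.27192349 -71.34150359 150.13349771] [685.83817762  34.54571197 225.18708179] [-0.67317226  
[... 411 characters left out ...]
416 (np.float64(536.5489296796108), np.float64(1.4158147549896967), np.float64(52.60541596356461))
handle [471.16517336 290.86275004  43.54841295] [418.07867856 259.16595001  30.04130383] [527.88889387 318.42035141  50.45954612] 808
[ 9.9950355e-01 -3.1506043e-02  4.7116516e+02  2.9086276e+02]
scoop ((528.0767211914062, 289.40234375), (219.95452880859375, 98.4167251586914), 0.38003939390182495)
lid 1599
[644.35855291 -12.9486927  188.16465378] [603.93598911 -69.45636149 150.11654569] [685.61873085  34.29671194 222.2860775 ] [-0.67756206  0.15443852  0.71906773]
clasp 261 [462.41427886  15.98675037 154.42929556] [439.20707409 -14.05046822 128.98330559] [484.40066275  41.73547498 184.52176439]
```

Run:
```python
from h import *
T=cv2.imread('top0raw.png');S=cv2.imread('side0raw.png')
ct=cloud('top',np.load('top0.npy'));cs=cloud('side',np.load('side0.npy'))
hT=cv2.cvtColor(T,cv2.COLOR_BGR2HSV)
for u,v in((282,310),(289,363),(492,296),(217,296),(312,278)): 
    print(hT[int(v*.7)-2:int(v*.7)+3:2,int(u*.7)-2:int(u*.7)+3:2].reshape(-1,3).tolist(), np.nanmax(ct[int(v*.7)-3:int(v*.7)+4,int(u*.7)-3:int(u*.7)+4,2]), plane('top',u*.7,v*.7,16).round())
for u,v in((349,421),(413,432),(411,255)): print('side',plane('side',u*.7,v*.7,16).round())
for c in(ct,cs):
    q=sel(c,415,485,262,320,41,60); print('handle',q.mean(0),len(q),cv2.fitLine(q[:,:2].astype(np.float32),cv2.DIST_HUBER,0,.01,.01).ravel(),q.min(0),q.max(0))
    q=sel(c,490,640,200,380,38,60);  print('walls',q.min(0),q.max(0),len(q))
    a=np.radians(10);x=np.array([np.cos(a),-np.sin(a)]); q=sel(c,400,485,-50,70,90,230)
    d=q[:,:2]-[537,2]; r=-(d@x); w=d@np.array([np.sin(a),np.cos(a)])
    for r0 in range(60,125,6):
        k=(r>=r0)&(r<r0+6)
        if k.sum(): print(r0,k.sum(),w[k].min().round(),w[k].max().round(),q[k,2].min().round(),q[k,2].mean().round(),q[k,2].max().round())
```

```text
[[14, 197, 127], [14, 191, 136], [14, 204, 121], [14, 202, 111], [14, 181, 128], [13, 193, 124], [13, 183, 107], [14, 188, 115], [14, 191, 112]] 35.49637861734891 [585. 179.  16.]
[[14, 199, 137], [14, 187, 134], [14, 199, 122], [14, 205, 108], [13, 197, 93], [13, 184, 94], [14, 193, 123], [14, 187, 123], [13, 187, 113]] 37.63999461811204 [494. 167.  16.]
[[14, 200, 126], [14, 193, 135], [13, 189, 128], [14, 211, 128], [13, 191, 127], [14, 198, 121], [13, 186, 125], [13, 193, 102], [13, 187, 112]] 35.14409349536572 [ 604. -184.   16.]
[[13, 189, 112], [13, 186, 130], [13, 182, 122], [12, 196, 113], [14, 209, 121], [14, 188, 121], [12, 189, 104], [13, 187, 108], [13, 198, 112]] 38.45242435894056 [611. 291.  16.]
[[149, 156, 103], [152, 140, 100], [146, 169, 107], [145, 153, 115], [159, 128, 96], [145, 165, 110], [145, 173, 109], [157, 140, 91], [147, 153, 95]] 35.7293913441581 [640. 128.  16.]
side [587. 181.  16.]
side [492. 168.  16.]
side [ 605. -182.   16.]
handle [453.09984435 288.82946025  46.12494025] 259 [9.9983984e-01 1.7898224e-02 4.5247824e+02 2.8904135e+02] [419.02636274 2
[... 162 characters left out ...]
52 -24.0 25.0 138.0 167.0 186.0
66 34 -25.0 25.0 138.0 153.0 181.0
72 22 -25.0 25.0 142.0 154.0 177.0
78 19 -24.0 25.0 145.0 150.0 154.0
84 29 -25.0 25.0 148.0 153.0 157.0
90 67 -25.0 24.0 150.0 155.0 158.0
handle [452.30169552 289.89475105  45.45297499] 417 [9.9956894e-01 2.9359004e-02 4.5163306e+02 2.9018762e+02] [417.71885078 277.72601059  41.01007147] [484.77217364 300.07818371  49.71853895]
walls [490.38375298 240.27907043  38.05756245] [616.5837081  339.04140295  50.45954612] 573
60 50 -26.0 25.0 132.0 162.0 185.0
66 64 -27.0 25.0 138.0 154.0 181.0
72 35 -25.0 24.0 140.0 155.0 177.0
78 21 -26.0 25.0 145.0 148.0 151.0
84 24 -22.0 25.0 148.0 152.0 156.0
90 56 -22.0 24.0 150.0 154.0 157.0
```

Request:
apply_moves:
  targets:
    - [40, [318, 183, 0], [0, 0, 91.5]]
    - [40, [318, 183, 0], [0, 0, 91.5]]
    - [40, [318, 183, 0], [0, 0, 91.5]]
    - [40, [318, 183, 0], [0, 0, 91.5]]
    - [40, [318, 183, 0], [0, 0, 91.5]]
    - [40, [318, 183, 0], [0, 0, 91.5]]
    - [40, [318, 183, 0], [0, 0, 91.5]]
    - [40, [318, 183, 0], [0, 0, 91.5]]
    - [40, [318, 183, 0], [0, 0, 91.5]]
    - [40, [318, 183, 0], [0, 0, 91.5]]
    - [40, [318, 183, 0], [0, 0, 91.5]]
    - [40, [318, 183, 0], [0, 0, 91.5]]
    - [40, [318, 183, 0], [0, 0, 91.5]]
    - [40, [318, 183, -50], [0, 0, 91.5]]
    - [40, [318, 183, -100], [0, 0, 91.5]]
    - [40, [318, 183, -100], [0, 0, 91.5]]

```text
time_s: 1.7
eef_pos: [451.0, -321.9, 125.8]
ee_rot: [-0.006, 0.6, 0.8, 0.001]
force: [-0.5, -0.3, 1.5]
grip_width: 0.471
grip_force: 0.0
```

Request:
apply_moves:
  targets:
    - [40, [0, 0, -26], [0, 0, 0]]
    - [40, [0, 0, -53], [0, 0, 0]]
    - [40, [0, 0, -53], [0, 0, 0]]
    - [0, [0, 0, -53], [0, 0, 0]]
    - [0, [0, 0, -53], [0, 0, 0]]
    - [0, [0, 0, -53], [0, 0, 0]]
    - [0, [0, 0, -53], [0, 0, 0]]
    - [0, [0, 0, -53], [0, 0, 0]]
    - [0, [0, 0, -53], [0, 0, 0]]
  squeeze: 40

```text
time_s: 2.6
eef_pos: [454.2, -325.3, 80.7]
ee_rot: [0.002, 0.599, 0.801, -0.0]
force: [-0.9, -0.4, 8.7]
grip_width: 0.13
grip_force: 43.6
```

Run:
```python
from h import *
s=ctrl.sense();print(s['eef_pos'],s['grip_width']*85.4,s['grip_force'],s['force'])
```

```text
[ 454.24652167 -325.26382982   80.68692971] 11.13932349402174 43.60339343547821 [-0.93466934 -0.395142    8.66093607]
```

Request:
apply_moves:
  targets:
    - [0, [0, 0, 30], [0, 0, 0]]
    - [0, [0, 0, 70], [0, 0, 0]]
    - [0, [0, 0, 110], [0, 0, 0]]
    - [0, [0, 0, 150], [0, 0, 0]]
    - [0, [0, 0, 190], [0, 0, 0]]
    - [0, [0, 0, 205], [0, 0, 0]]
    - [0, [7, 25, 205], [0, 0, 6.4]]
    - [0, [14, 50, 205], [0, 0, 13]]
    - [0, [21, 75, 205], [0, 0, 19]]
    - [0, [29, 100, 205], [0, 0, 25]]
    - [0, [36, 125, 205], [0, 0, 32]]
    - [0, [43, 150, 205], [0, 0, 38]]
    - [0, [50, 175, 205], [0, 0, 44.5]]
    - [0, [57, 200, 205], [0, 0, 51]]
    - [0, [64, 225, 205], [0, 0, 57]]
    - [0, [71.5, 251, 205], [0, 0, 63.6]]
    - [0, [71.5, 251, 205], [0, 0, 63.6]]
    - [0, [71.5, 251, 205], [0, 0, 63.6]]

```text
time_s: 4.4
eef_pos: [524.8, -73.2, 283.9]
ee_rot: [0.0, 0.087, 0.996, -0.0]
force: [-0.3, -0.5, -1.0]
grip_width: 0.133
grip_force: 42.3
```

Run:
```python
from h import *
s=ctrl.sense();print(s['eef_pos'],s['ee_rot'],s['grip_width']*85.4,s['force'])
for n in('top','side'):
    p,d=capture(n); c=cloud(n,d); e=s['eef_pos']; cv2.imwrite(f'pics/{n}1.png',p)
    q=sel(c,440,640,-75,90,255,285); print(n,len(q),circ(q),q.min(0),q.max(0),np.linalg.svd(q-q.mean(0))[2][2])
```

```text
[524.77155828 -73.16924098 283.94629492] [ 3.34956454e-04  8.70646716e-02  9.96202559e-01 -3.02655749e-04] 11.333357761286528 [-0.31947832 -0.45589246 -1.0064559 ]
top 1379 (np.float64(537.979870076273), np.float64(4.753679987679789), np.float64(63.36658032674509)) [466.92681267 -56.99727596 255.01416681] [609.69023132  75.02169142 277.65267754] [-0.00535349  0.00140165 -0.99998469]
side 1467 (np.float64(537.4657287889813), np.float64(3.112134369414889), np.float64(64.49152173809887)) [466.72762945 -74.73663505 255.00020789] [609.73939491  73.84835963 284.53350392] [-0.01440489  0.00199695 -0.99989425]
```

View pics/side1.png

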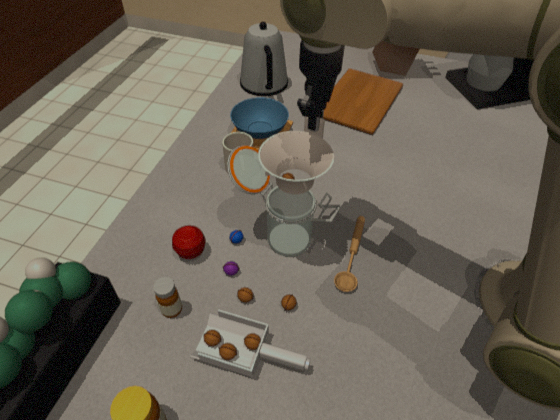

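Request:
apply_moves:
  targets:
    - [0, [-1, 0, -20], [0, 0, 0]]
    - [0, [-1, 0, -40], [0, 0, 0]]
    - [0, [-1, 0, -55], [0, 0, 0]]
    - [0, [-1, 0, -70], [0, 0, 0]]
    - [0, [-1, 0, -80], [0, 0, 0]]
    - [0, [-1, 0, -86], [0, 0, 0]]
    - [0, [-1, 0, -91], [0, 0, 0]]
    - [0, [-1, 0, -95], [0, 0, 0]]
    - [0, [-1, 0, -95], [0, 0, 0]]
    - [0, [-1, 0, -95], [0, 0, 0]]

```text
time_s: 5.5
eef_pos: [529.0, -81.7, 198.3]
ee_rot: [0.011, 0.09, 0.996, -0.007]
force: [-0.2, -35.4, 51.2]
grip_width: 0.138
grip_force: 141.8
```

Request:
apply_moves:
  targets:
    - [0, [0, 0, 12], [0, 0, 0]]
    - [0, [0, 0, 25], [0, 0, 0]]
    - [0, [0, 0, 25], [0, 0, 0]]

```text
time_s: 5.8
eef_pos: [525.4, -75.3, 216.5]
ee_rot: [0.004, 0.088, 0.996, -0.001]
force: [3.8, -6.6, 13.5]
grip_width: 0.132
grip_force: 47.6
```

Run:
```python
from h import *
s=ctrl.sense();print(s['eef_pos'],s['ee_rot'],s['grip_width']*85.4,s['force'])
for n in('top','side'):
    p,d=capture(n); c=cloud(n,d); e=s['eef_pos']; cv2.imwrite(f'pics/{n}2.png',p)
    q=sel(c,440,640,-75,90,190,215); print(n,len(q),q.min(0),q.max(0))
p=cv2.imread('pics/side2.png'); t=cv2.imread('pics/top2.png')
cv2.imwrite('pics/c2.png',np.hstack([cv2.resize(p[100:280,200:380],(400,400)),cv2.resize(t[140:320,180:360],(400,400))]))
```

```text
[525.42286663 -75.29314461 216.50558152] [ 0.00380851  0.08820083  0.9960945  -0.00135997] 11.292120495787008 [ 3.78737805 -6.58742327 13.46452056]
top 1174 [469.03205883 -56.87926    190.00556023] [639.92484105  73.33350042 214.55856004]
side 1247 [469.17791527 -74.95441242 190.03220954] [639.95865871  72.99311425 214.20921844]
```

View pics/c2.png

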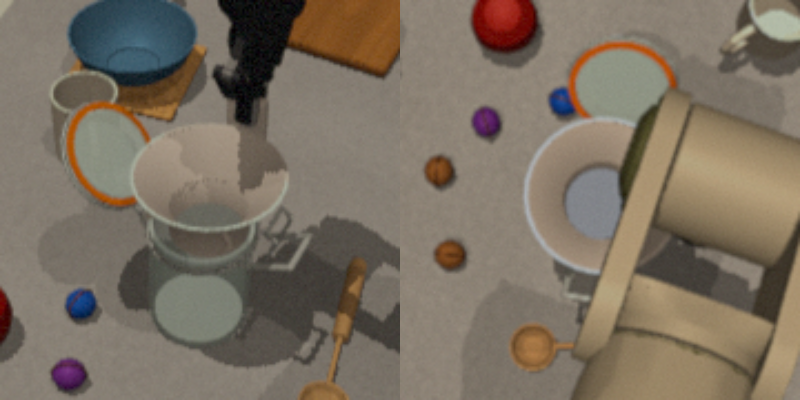

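```bash
cat >> h.py <<'E'
from scipy.optimize import least_squares
def rcirc(p,R):
    r=least_squares(lambda s:np.hypot(p[:,0]-s[0],p[:,1]-s[1])-R,p[:,:2].mean(0),loss='soft_l1',f_scale=1.5); return r.x
E
python3 - <<'E'
from h import *
s=ctrl.sense()
for n in('top','side'):
    p,d=capture(n); c=cloud(n,d); q=sel(c,440,615,-60,90,150,240); x=q[:,:2]-[537.5,2]; r=np.hypot(*x.T); a=np.degrees(np.arctan2(x[:,1],x[:,0]))
    print(n)
    for a0 in range(-180,180,30):
        k=(a>=a0)&(a<a0+30)&(r<80)
        if k.sum()>4:
            t=q[k]; o=np.argsort(-r[k])[:6]; print(a0+15, 'outer r',r[k][o].mean().round(1),'z',t[o,2].mean().round(1),'zmax',np.sort(t[:,2])[-4:].mean().round(1))
    c0=cloud(n,np.load(f'{n}0.npy'))
    j=sel(c0,470,600,-65,70,136,143); x=j[:,:2]-[537,2]; r=np.hypot(*x.T); a=np.degrees(np.arctan2(x[:,1],x[:,0]))
    j2=j[(r>44)&(r<56)]; print('jar',rcirc(j2,49.5),len(j2)); 
    for a0 in range(-180,180,45):
        k=(a>=a0)&(a<a0+45)&(r>40)&(r<60)
        if k.sum()>4: print(a0+22,r[k].min().round(1),np.median(r[k]).round(1),r[k].max().round(1),k.sum())
E
```

```text
top
-165 outer r 67.3 z 209.6 zmax 210.1
-135 outer r 68.8 z 209.9 zmax 210.8
-15 outer r 74.2 z 203.5 zmax 207.0
15 outer r 74.1 z 205.3 zmax 207.7
45 outer r 73.8 z 206.7 zmax 209.3
75 outer r 72.7 z 209.2 zmax 211.2
105 outer r 71.3 z 209.7 zmax 212.0
135 outer r 69.7 z 210.5 zmax 213.7
165 outer r 73.9 z 176.4 zmax 212.8
jar [543.21136015   0.73964101] 186
-158 40.0 42.8 51.5 27
-113 42.3 46.7 52.8 40
-68 48.4 53.2 57.5 51
-23 54.2 57.1 60.0 45
22 51.5 55.6 59.3 47
67 45.2 50.1 56.6 45
112 40.2 44.6 48.8 36
157 40.0 42.1 59.5 31
side
-165 outer r 76.0 z 170.9 zmax 211.5
-135 outer r 70.2 z 207.5 zmax 209.7
-105 outer r 66.5 z 203.8 zmax 238.8
-75 outer r 68.4 z 201.8 zmax 204.1
-45 outer r 74.6 z 203.5 zmax 205.6
-15 outer r 75.4 z 187.4 zmax 205.9
15 outer r 76.3 z 155.1 zmax 206.4
45 outer r 72.2 z 206.3 zmax 207.9
75 outer r 71.1 z 208.0 zmax 209.2
105 outer r 70.2 z 210.5 zmax 211.2
135 outer r 68.3 z 210.3 zmax 211.0
165 outer r 75.8 z 171.7 zmax 211.9
jar [5.43509414e+02 2.15208379e-01] 181
-158 40.0 42.0 45.5 28
-113 43.0 47.4 53.6 37
-68 48.1 54.1 60.0 47
-23 53.8 56.8 59.9 41
22 51.3 55.2 59.4 39
67 44.1 49.4 55.6 48
112 40.6 44.0 47.9 42
157 40.1 42.3 59.1 28
```

Request:
apply_moves:
  targets:
    - [0, [2, 0, 15], [0, 0, 0]]
    - [0, [4, -1, 30], [0, 0, 0]]
    - [0, [6, -1.5, 30], [0, 0, 0]]
    - [0, [6, -1.5, 30], [0, 0, 0]]
    - [0, [6, -1.5, 30], [0, 0, 0]]

```text
time_s: 6.5
eef_pos: [529.3, -74.9, 242.0]
ee_rot: [-0.001, 0.087, 0.996, 0.0]
force: [0.1, -0.1, -1.3]
grip_width: 0.133
grip_force: 44.8
```

```bash
cat > fun.py <<'E'
from h import *
s=ctrl.sense(); print(s['eef_pos'],s['force'])
Q=[]
for n in('top','side'):
    p,d=capture(n); c=cloud(n,d); q=sel(c,460,630,-70,90,150,270); x=q[:,:2]-[543,0.5]; r=np.hypot(*x.T); a=np.degrees(np.arctan2(x[:,1],x[:,0]))
    t=[]
    for a0 in range(-180,180,10):
        k=(a>=a0)&(a<a0+10)&(r<82)&(r>62)
        if k.sum()>2: t.append(q[k][np.argsort(-q[k][:,2])[:2]].mean(0))
    t=np.array(t); t=t[abs(t[:,2]-np.median(t[:,2]))<9]
    print(n,len(t),rcirc(t,71),'z',t[:,2].mean()); A=np.c_[t[:,:2]-[543,0.5],np.ones(len(t))]; print('slopes,z',np.linalg.lstsq(A,t[:,2],rcond=None)[0])
E
python3 fun.py
```

```text
[529.34287666 -74.85317431 242.03175973] [ 0.1026984  -0.05213112 -1.31697557]
top 26 [543.29944995   1.65292217] z 234.9525341765361
slopes,z [-5.12769802e-02  2.57589986e-02  2.34311406e+02]
side 33 [542.9770566    2.09552441] z 233.69478805461733
slopes,z [-4.75988322e-02  1.15022102e-02  2.33675504e+02]
```

Request:
apply_moves:
  targets:
    - [0, [0, -1.2, 0], [-0.9, -2.8, 0]]
    - [0, [0, -1.2, -15], [-0.9, -2.8, 0]]
    - [0, [0, -1.2, -28], [-0.9, -2.8, 0]]
    - [0, [0, -1.2, -36], [-0.9, -2.8, 0]]
    - [0, [0, -1.2, -42], [-0.9, -2.8, 0]]
    - [0, [0, -1.2, -48], [-0.9, -2.8, 0]]
    - [0, [0, -1.2, -48], [-0.9, -2.8, 0]]
    - [0, [0, -1.2, -48], [-0.9, -2.8, 0]]

```text
time_s: 7.4
eef_pos: [530.0, -76.0, 195.6]
ee_rot: [0.025, 0.087, 0.996, -0.006]
force: [-0.8, 0.2, -0.7]
grip_width: 0.133
grip_force: 44.7
```

```bash
python3 fun.py
```

```text
[530.02300644 -75.99534643 195.57025857] [-0.83913338  0.23600145 -0.67902878]
top 24 [544.67084246   0.7782539 ] z 187.39270575244078
slopes,z [ 8.53438226e-03 -4.91752513e-03  1.87507716e+02]
side 32 [544.56815479   0.65373836] z 186.85404089355117
slopes,z [ 4.44434338e-03 -1.07261972e-02  1.86921791e+02]
```

Free and level; the last 9 mm and release.

Request:
apply_moves:
  targets:
    - [0, [-1, 0, -4], [0, 0, 0]]
    - [0, [-1, 0, -7], [0, 0, 0]]
    - [0, [-1, 0, -9], [0, 0, 0]]
    - [0, [-1, 0, -9], [0, 0, 0]]
    - [30, [-1, 0, -9], [0, 0, 0]]
    - [40, [-1, 0, -9], [0, 0, 0]]
    - [40, [-1, 0, -9], [0, 0, 0]]

```text
time_s: 8.2
eef_pos: [528.8, -75.9, 186.1]
ee_rot: [0.025, 0.087, 0.996, -0.006]
force: [0.2, -0.4, 0.1]
grip_width: 0.468
grip_force: 0.0
```

```bash
python3 fun.py
```

```text
[528.84105055 -75.92059046 186.09908391] [ 0.19381497 -0.4068258   0.10320121]
top 24 [5.42937672e+02 3.60967579e-01] z 180.9523197673294
slopes,z [-1.24878679e-02  4.59932965e-03  1.80846581e+02]
side 33 [542.66794319   1.16644957] z 179.46451094732663
slopes,z [-1.45358282e-02  4.81471790e-03  1.79471247e+02]
```

Request:
apply_moves:
  targets:
    - [45, [0, 0, 40], [0, 0, 0]]
    - [45, [0, 0, 85], [0, 0, 0]]
    - [45, [0, 0, 110], [0, 0, 0]]
    - [45, [-67, 365.5, 110], [0.9, 2.8, 11.3]]
    - [45, [-67, 365.5, 110], [0.9, 2.8, 11.3]]
    - [45, [-67, 365.5, 110], [0.9, 2.8, 11.3]]
    - [45, [-67, 365.5, 110], [0.9, 2.8, 11.3]]
    - [45, [-67, 365.5, 110], [0.9, 2.8, 11.3]]
    - [45, [-67, 365.5, 110], [0.9, 2.8, 11.3]]
    - [45, [-67, 365.5, 110], [0.9, 2.8, 11.3]]
    - [45, [-67, 365.5, 110], [0.9, 2.8, 11.3]]
    - [45, [-67, 365.5, 110], [0.9, 2.8, 11.3]]
    - [45, [-67, 365.5, 70], [0.9, 2.8, 11.3]]
    - [45, [-67, 365.5, 20], [0.9, 2.8, 11.3]]
    - [45, [-67, 365.5, -30], [0.9, 2.8, 11.3]]
    - [45, [-67, 365.5, -70], [0.9, 2.8, 11.3]]
    - [45, [-67, 365.5, -70], [0.9, 2.8, 11.3]]
    - [45, [-67, 365.5, -70], [0.9, 2.8, 11.3]]

```text
time_s: 10.1
eef_pos: [462.7, 289.1, 117.6]
ee_rot: [0.001, -0.011, 1.0, 0.003]
force: [0.1, -0.7, 0.5]
grip_width: 0.531
grip_force: 0.0
```

```bash
cat > st.py <<'E'
from h import *
from scipy.spatial.transform import Rotation as R
s=ctrl.sense(); w,x,y,z=s['ee_rot']; M=R.from_quat([x,y,z,w]).as_matrix()
print('pos',s['eef_pos'].round(1),'F',s['force'].round(1),'w',round(s['grip_width']*85.4,1),'gf',s['grip_force']); print('tool x,y,z',M[:,0].round(3),M[:,1].round(3),M[:,2].round(3)); print('q',s['joints'].round(2))
E
python3 st.py
python3 - <<'E'
from h import *
for n in('top','side'):
    p,d=capture(n); c=cloud(n,d); cv2.imwrite(f'{n}3.png',p)
    q=sel(c,415,450,262,320,41,60); print('handle back',q.mean(0),len(q),q.min(0),q.max(0))
    h=cv2.cvtColor(p,cv2.COLOR_BGR2HSV); print([a for a in nuts(p,n)][:12])
E
```

```text
pos [462.7 289.1 117.6] F [ 0.1 -0.7  0.5] w 45.3 gf 0.0
tool x,y,z [-1.    -0.023 -0.002] [-0.023  1.     0.005] [ 0.002  0.005 -1.   ]
q [ 0.34  0.47  1.59  0.    1.08 -1.25]
handle back [433.20448206 288.30487466  45.98447191] 104 [418.98167771 278.0915427   41.14106469] [447.09343532 299.09142389  50.5084632 ]
[(array([293., 167.]), np.int32(143), array([707., -58.,  16.])), (array([257., 175.]), np.int32(38), array([688.,  31.,  16.])), (array([299., 190.]), np.int32(31), array([649., -73.,  16.]))]
handle back [434.76267616 289.69084398  45.32292981] 196 [417.70046612 278.03834151  41.1220616 ] [449.82744842 299.68566625  49.32655627]
[(array([396.,  14.]), np.int32(82), array([  475., -1267.,    16.])), (array([87., 23.]), np.int32(55), array([1619., -763.,   16.])), (array([391.,  20.]), np.int32(39), array([  485., -1196.,    16.])), (array([388.,  33.]), np.int32(83), array([  479., -1081.,    16.])), (array([ 9., 33.]), np.int32(31), array([1847., -595.,   16.])), (array([80., 38.]), np.int32(39), array([1571., -651.,   16.])), (array([17., 72.]), np.int32(76), array([1631., -379.,   16.])), (array([21., 82.]), np.int32(103), array([1575., -332.,   16.])), (array([ 9., 97.]), np.int32(43), array([1553., -249.,   16.]))]
```

Request:
apply_moves:
  targets:
    - [45, [-0.5, 0.3, -45], [0, 0, 0]]
    - [45, [-0.5, 0.3, -85], [0, 0, 0]]
    - [45, [-0.5, 0.3, -101], [0, 0, 0]]
    - [45, [-0.5, 0.3, -101], [0, 0, 0]]
    - [10, [-0.5, 0.3, -101], [0, 0, 0]]
    - [10, [-0.5, 0.3, -101], [0, 0, 0]]
    - [10, [-0.5, 0.3, -101], [0, 0, 0]]
    - [10, [-0.5, 0.3, -101], [0, 0, 0]]
    - [10, [-0.5, 0.3, -101], [0, 0, 0]]
    - [10, [-0.5, 0.3, -90], [0, 0, 0]]
    - [10, [-0.5, 0.3, -70], [0, 0, 0]]
    - [10, [-0.5, 0.3, -45], [0, 0, 0]]
    - [10, [-0.5, 0.3, -20], [0, 0, 0]]
    - [10, [-0.5, 0.3, 0], [0, 0, 0]]
    - [10, [-0.5, 0.3, 0], [0, 0, 0]]
  squeeze: 90

```text
time_s: 11.7
eef_pos: [462.6, 290.4, 119.9]
ee_rot: [0.003, -0.012, 1.0, 0.004]
force: [0.3, -0.0, -2.3]
grip_width: 0.241
grip_force: 88.2
```

```bash
python3 st.py
python3 - <<'E'
from h import *
for n in('side',):
    p,d=capture(n); c=cloud(n,d); cv2.imwrite(f'{n}4.png',p); cv2.imwrite(f'pics/c4.png',np.hstack([cv2.resize(p[150:400,170:370],(400,500)),cv2.resize(capture('top')[0][150:350,100:260],(400,500))]))
    q=sel(c,490,640,200,380,60,170);  print('walls',q.min(0),q.max(0),len(q))
    for x0 in range(500,620,20):
        k=q[(q[:,0]>x0)&(q[:,0]<x0+20)]; print(x0,np.sort(k[:,2])[-5:].mean().round(1))
E
```

```text
pos [462.6 290.4 119.9] F [ 0.3 -0.  -2.3] w 20.6 gf 88.21353793144226
tool x,y,z [-1.    -0.023 -0.007] [-0.023  1.     0.007] [ 0.007  0.007 -1.   ]
q [ 0.34  0.47  1.59  0.01  1.08 -1.25]
walls [490.15402539 241.68674873 101.15166472] [637.13132428 340.3189797  152.01993795] 4061
500 151.1
520 148.1
540 148.4
560 148.5
580 148.7
600 148.1
```

View pics/c4.png

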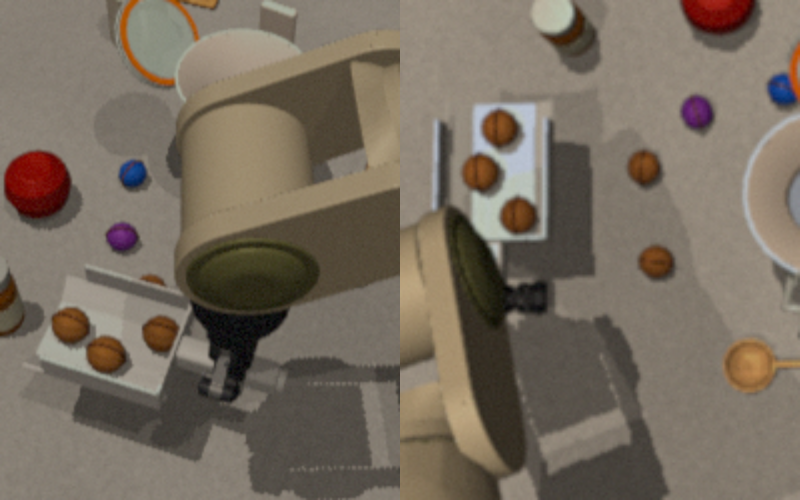

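Request:
apply_moves:
  targets:
    - [10, [0, 0, 15], [0, 0, 0]]
    - [10, [0, 0, 40], [0, 0, 0]]
    - [10, [0, 0, 70], [0, 0, 0]]
    - [10, [0, 0, 105], [0, 0, 0]]
    - [10, [0, 0, 140], [0, 0, 0]]
    - [10, [-3, -10, 165], [0, 0, 0]]
    - [10, [-10, -30, 178], [0, 0, 0]]
    - [10, [-19, -60, 180], [0, 0, 0]]
    - [10, [-28, -93, 180], [0, 0, 0]]
    - [10, [-38, -126, 180], [0, 0, 0]]
    - [10, [-48, -160, 180], [0, 0, 0]]
    - [10, [-58, -194, 180], [0, 0, 0]]
    - [10, [-68, -228, 180], [0, 0, 0]]
    - [10, [-77, -258, 180], [0, 0, 0]]
    - [10, [-83, -280, 180], [0, 0, 0]]
    - [10, [-86, -290, 180], [0, 0, 0]]
    - [10, [-87.5, -293, 180], [0, 0, 0]]
    - [10, [-87.5, -293, 180], [0, 0, 0]]

```text
time_s: 13.6
eef_pos: [373.8, -2.9, 296.0]
ee_rot: [0.0, -0.012, 1.0, 0.003]
force: [0.3, 0.1, -2.1]
grip_width: 0.242
grip_force: 88.1
```

```bash
python3 st.py
```

```text
pos [373.8  -2.9 296. ] F [ 0.3  0.1 -2.1] w 20.7 gf 88.06910991668701
tool x,y,z [-1.    -0.023 -0.   ] [-0.023  1.     0.005] [ 0.     0.005 -1.   ]
q [-0.33 -0.08  1.77  0.01  1.45 -1.92]
```

Request:
apply_moves:
  targets:
    - [10, [-6, 0, -5], [0, 4, 0]]
    - [10, [-12, 0, -18], [0, 9, 0]]
    - [10, [-12, 0, -30], [0, 14, 0]]
    - [10, [-8, 0, -35], [0, 18, 0]]
    - [10, [-2, 0, -32], [0, 22, 0]]
    - [10, [3, 0, -26], [0, 25, 0]]
    - [10, [6, 0, -21], [0, 27, 0]]
    - [10, [10, 0, -15], [0, 30, 0]]
    - [10, [14, 0, -10], [0, 32.5, 0]]
    - [10, [18, 0, -4], [0, 35, 0]]
    - [10, [18, 0, -4], [0, 35, 0]]
    - [10, [18, 0, -4], [0, 35, 0]]
    - [10, [18, 0, -4], [0, 35, 0]]

```text
time_s: 14.9
eef_pos: [391.7, -2.7, 292.1]
ee_rot: [-0.3, -0.011, 0.954, 0.006]
force: [-0.6, -0.1, -1.5]
grip_width: 0.239
grip_force: 88.2
```

```bash
python3 st.py
python3 - <<'E'
from h import *
p,d=capture('side'); t,_=capture('top'); cv2.imwrite('pics/c5.png',np.hstack([cv2.resize(p[50:300,170:370],(400,500)),cv2.resize(t[120:320,180:340],(400,500))]))
E
```

```text
pos [391.7  -2.7 292.1] F [-0.6 -0.1 -1.5] w 20.4 gf 88.2281506061554
tool x,y,z [-0.82  -0.024  0.572] [-0.017  1.     0.017] [-0.572  0.005 -0.82 ]
q [-0.23  0.33  1.43 -0.13  1.97 -1.83]
```

View pics/c5.png

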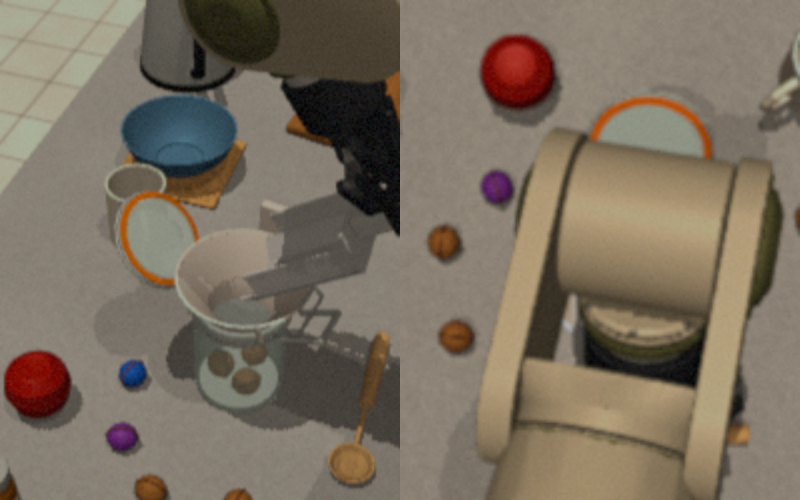

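Request:
apply_moves:
  targets:
    - [10, [-10, 0, 15], [0, -5, 0]]
    - [10, [-18, 0, 25], [0, -12, 0]]
    - [10, [-22, 0, 20], [0, -20, 0]]
    - [10, [-25, 0, 10], [0, -28, 0]]
    - [10, [-18, 0, 5], [0, -35, 0]]
    - [10, [71, 293, 5], [0, -35, 0]]
    - [10, [71, 293, 5], [0, -35, 0]]
    - [10, [71, 293, 5], [0, -35, 0]]
    - [10, [71, 293, 5], [0, -35, 0]]
    - [10, [71, 293, 5], [0, -35, 0]]
    - [10, [71, 293, 5], [0, -35, 0]]
    - [10, [71, 293, 5], [0, -35, 0]]
    - [10, [71, 293, 5], [0, -35, 0]]
    - [10, [71, 293, -50], [0, -35, 0]]
    - [10, [71, 293, -100], [0, -35, 0]]
    - [10, [71, 293, -150], [0, -35, 0]]
    - [10, [71, 293, -200], [0, -35, 0]]
    - [10, [71, 293, -240], [0, -35, 0]]
    - [10, [71, 293, -240], [0, -35, 0]]
    - [10, [71, 293, -240], [0, -35, 0]]

```text
time_s: 17.0
eef_pos: [463.5, 289.2, 54.0]
ee_rot: [0.001, -0.011, 1.0, 0.003]
force: [-0.2, 0.5, -0.9]
grip_width: 0.244
grip_force: 88.6
```

```bash
python3 st.py;python3 - <<'E'
from h import *
p,d=capture('side');c=cloud('side',d)
q=sel(c,490,640,200,380,30,170)
for x0 in range(500,620,20):
        k=q[(q[:,0]>x0)&(q[:,0]<x0+20)]; print(x0,np.sort(k[:,2])[-5:].mean().round(1))
E
```

```text
pos [463.5 289.2  54. ] F [-0.2  0.5 -0.9] w 20.8 gf 88.55767250061035
tool x,y,z [-1.    -0.022 -0.002] [-0.022  1.     0.005] [ 0.002  0.005 -1.   ]
q [ 0.34  0.56  1.64  0.01  0.94 -1.25]
500 85.4
520 82.7
540 82.6
560 82.5
580 81.8
600 82.0
```

Request:
apply_moves:
  targets:
    - [10, [0, 0, -15], [0, 0, 0]]
    - [10, [0, 0, -27], [0, 0, 0]]
    - [10, [0, 0, -33], [0, 0, 0]]
    - [10, [0, 0, -36], [0, 0, 0]]
    - [10, [0, 0, -36], [0, 0, 0]]
    - [45, [0, 0, -36], [0, 0, 0]]
    - [45, [0, 0, -36], [0, 0, 0]]
    - [45, [0, 0, -36], [0, 0, 0]]
    - [45, [0, 0, 5], [0, 0, 0]]
    - [45, [0, 0, 55], [0, 0, 0]]
    - [45, [0, 0, 100], [0, 0, 0]]
    - [45, [0, 0, 100], [0, 0, 0]]

```text
time_s: 18.25
eef_pos: [465.4, 290.9, 158.4]
ee_rot: [0.006, -0.012, 1.0, 0.004]
force: [0.1, 0.1, -1.0]
grip_width: 0.527
grip_force: 0.0
```

```bash
sed -i 's/(3,110,40),(13,255,190)/(11,165,50),(16,255,170)/' h.py
cat > look.py <<'E'
from h import *
import sys
for n in('top','side'):
    p,d=capture(n); cv2.imwrite(f'{n}L.png',p)
    for a in nuts(p,n):
        if 350<a[2][0]<750 and abs(a[2][1])<420: print(n,*a)
if len(sys.argv)>1: p=cv2.imread('sideL.png');t=cv2.imread('topL.png'); cv2.imwrite(f'pics/{sys.argv[1]}.png',np.vstack([cv2.resize(p,(800,600))[150:450],cv2.resize(t,(800,600))[180:480]]))
E
python3 st.py; python3 look.py
```

```text
pos [465.4 290.9 158.4] F [ 0.1  0.1 -1. ] w 45.0 gf 0.0
tool x,y,z [-1.    -0.024 -0.012] [-0.024  1.     0.009] [ 0.012  0.009 -1.   ]
q [ 0.34  0.42  1.54  0.    1.17 -1.25]
top [344. 207.] 101 [ 606. -183.   16.]
top [197. 216.] 101 [587. 180.  16.]
top [270. 222.] 77 [571.   1.  16.]
top [281. 235.] 55 [539. -25.  16.]
top [270. 239.] 89 [529.   3.  16.]
top [202. 254.] 102 [494. 168.  16.]
side [244. 294.] 115 [588. 180.  16.]
side [167. 300.] 122 [734. 245.  16.]
```

Request:
apply_moves:
  targets:
    - [60, [28, -123, -20], [0, 0, 0]]
    - [60, [28, -123, -20], [0, 0, 0]]
    - [60, [28, -123, -40], [0, 0, 0]]
    - [60, [28, -123, -80], [0, 0, 0]]
    - [60, [28, -123, -120], [0, 0, 0]]
    - [60, [28, -123, -145], [0, 0, 0]]
    - [60, [28, -123, -155], [0, 0, 0]]
    - [60, [28, -123, -155], [0, 0, 0]]
    - [10, [28, -123, -155], [0, 0, 0]]
    - [10, [28, -123, -155], [0, 0, 0]]
    - [10, [28, -123, -155], [0, 0, 0]]
    - [10, [28, -123, -155], [0, 0, 0]]
    - [10, [28, -123, -155], [0, 0, 0]]
    - [10, [28, -123, -115], [0, 0, 0]]
    - [10, [28, -123, -70], [0, 0, 0]]
    - [10, [28, -123, -20], [0, 0, 0]]
    - [10, [28, -123, 30], [0, 0, 0]]
    - [10, [28, -123, 70], [0, 0, 0]]
    - [10, [28, -123, 100], [0, 0, 0]]
    - [10, [28, -123, 100], [0, 0, 0]]
  squeeze: 25

```text
time_s: 20.35
eef_pos: [492.1, 167.1, 256.4]
ee_rot: [0.004, -0.012, 1.0, 0.003]
force: [0.2, 0.2, -1.3]
grip_width: 0.367
grip_force: 24.8
```

```bash
python3 st.py
```

```text
pos [492.1 167.1 256.4] F [ 0.2  0.2 -1.3] w 31.3 gf 24.817374197300524
tool x,y,z [-1.    -0.024 -0.009] [-0.024  1.     0.006] [ 0.009  0.006 -1.   ]
q [ 0.1   0.28  1.48  0.01  1.38 -1.5 ]
```

Request:
apply_moves:
  targets:
    - [10, [51, -166.5, 0], [0, 0, 0]]
    - [10, [51, -166.5, 0], [0, 0, 0]]
    - [10, [51, -166.5, 0], [0, 0, 0]]
    - [10, [51, -166.5, 0], [0, 0, 0]]
    - [10, [51, -166.5, -25], [0, 0, 0]]
    - [10, [51, -166.5, -50], [0, 0, 0]]
    - [10, [51, -166.5, -50], [0, 0, 0]]
    - [60, [51, -166.5, -50], [0, 0, 0]]
    - [60, [51, -166.5, -50], [0, 0, 0]]
    - [60, [51, -166.5, -50], [0, 0, 0]]
    - [60, [51, -166.5, 0], [0, 0, 0]]
    - [60, [95, 13, 0], [0, 0, 0]]
    - [60, [95, 13, 0], [0, 0, 0]]
    - [60, [95, 13, 0], [0, 0, 0]]
    - [60, [95, 13, 0], [0, 0, 0]]
    - [60, [95, 13, 0], [0, 0, 0]]
    - [60, [95, 13, 0], [0, 0, 0]]

```text
time_s: 22.05
eef_pos: [585.8, 180.3, 252.6]
ee_rot: [0.001, -0.012, 1.0, 0.002]
force: [-0.2, 0.0, 0.1]
grip_width: 0.702
grip_force: 0.0
```

```bash
python3 st.py; python3 look.py c6
```

```text
pos [585.8 180.3 252.6] F [-0.2  0.   0.1] w 60.0 gf 0.0
tool x,y,z [-1.    -0.025 -0.001] [-0.025  1.     0.005] [ 0.001  0.005 -1.   ]
q [ 0.11  0.5   1.17  0.    1.47 -1.49]
top [344. 207.] 98 [ 606. -183.   16.]
top [198. 216.] 68 [587. 177.  16.]
top [269. 222.] 67 [571.   3.  16.]
top [261. 230.] 56 [550.  25.  16.]
top [281. 235.] 51 [538. -25.  16.]
top [269. 238.] 85 [530.   3.  16.]
side [245. 294.] 152 [586. 179.  16.]
side [166. 301.] 105 [735. 246.  16.]
```

View pics/c6.png

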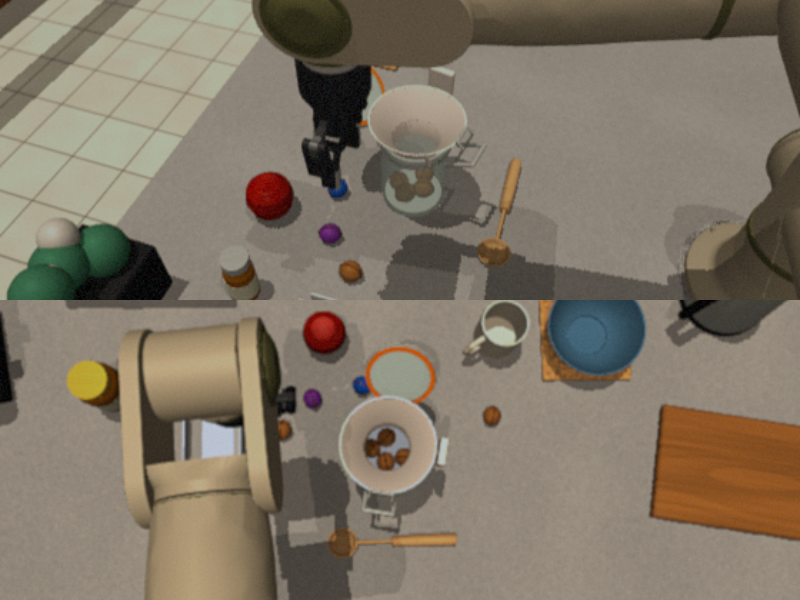

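Request:
apply_moves:
  targets:
    - [60, [1, -0.5, -50], [0, 0, 0]]
    - [60, [1, -0.5, -100], [0, 0, 0]]
    - [60, [1, -0.5, -150], [0, 0, 0]]
    - [60, [1, -0.5, -200], [0, 0, 0]]
    - [60, [1, -0.5, -235], [0, 0, 0]]
    - [60, [1, -0.5, -250], [0, 0, 0]]
    - [60, [1, -0.5, -250], [0, 0, 0]]
    - [10, [1, -0.5, -250], [0, 0, 0]]
    - [10, [1, -0.5, -250], [0, 0, 0]]
    - [10, [1, -0.5, -250], [0, 0, 0]]
    - [10, [1, -0.5, -250], [0, 0, 0]]
    - [10, [1, -0.5, -250], [0, 0, 0]]
    - [10, [0, 0, -210], [0, 0, 0]]
    - [10, [0, 0, -160], [0, 0, 0]]
    - [10, [0, 0, -110], [0, 0, 0]]
    - [10, [0, 0, -60], [0, 0, 0]]
    - [10, [0, 0, -10], [0, 0, 0]]
    - [10, [0, 0, 0], [0, 0, 0]]
    - [10, [0, 0, 0], [0, 0, 0]]
  squeeze: 25

```text
time_s: 24.05
eef_pos: [586.4, 180.0, 255.1]
ee_rot: [0.003, -0.012, 1.0, 0.003]
force: [0.6, -0.4, -0.5]
grip_width: 0.362
grip_force: 25.2
```

```bash
python3 st.py
```

```text
pos [586.4 180.  255.1] F [ 0.6 -0.4 -0.5] w 30.9 gf 25.1880530899507
tool x,y,z [-1.    -0.023 -0.006] [-0.023  1.     0.005] [ 0.006  0.006 -1.   ]
q [ 0.1   0.49  1.17  0.    1.47 -1.49]
```

Request:
apply_moves:
  targets:
    - [10, [-43.5, -179.5, 0], [0, 0, 0]]
    - [10, [-43.5, -179.5, 0], [0, 0, 0]]
    - [10, [-43.5, -179.5, 0], [0, 0, 0]]
    - [10, [-43.5, -179.5, 0], [0, 0, 0]]
    - [10, [-43.5, -179.5, -25], [0, 0, 0]]
    - [10, [-43.5, -179.5, -50], [0, 0, 0]]
    - [10, [-43.5, -179.5, -50], [0, 0, 0]]
    - [60, [-43.5, -179.5, -50], [0, 0, 0]]
    - [60, [-43.5, -179.5, -50], [0, 0, 0]]
    - [60, [-43.5, -179.5, -50], [0, 0, 0]]
    - [60, [-43.5, -179.5, 0], [0, 0, 0]]
    - [60, [19, -363, 0], [0, 0, 0]]
    - [60, [19, -363, 0], [0, 0, 0]]
    - [60, [19, -363, 0], [0, 0, 0]]
    - [60, [19, -363, 0], [0, 0, 0]]
    - [60, [19, -363, 0], [0, 0, 0]]
    - [60, [19, -363, -50], [0, 0, 0]]
    - [60, [19, -363, -100], [0, 0, 0]]
    - [60, [19, -363, -130], [0, 0, 0]]
    - [60, [19, -363, -130], [0, 0, 0]]

```text
time_s: 26.05
eef_pos: [603.1, -181.6, 118.7]
ee_rot: [-0.003, -0.012, 1.0, 0.004]
force: [-0.2, -0.6, -0.4]
grip_width: 0.705
grip_force: 0.0
```

```bash
python3 st.py; python3 look.py
```

```text
pos [ 603.1 -181.6  118.7] F [-0.2 -0.6 -0.4] w 60.2 gf 0.0
tool x,y,z [-1.    -0.024  0.006] [-0.024  1.     0.009] [-0.006  0.009 -1.   ]
q [-0.48  0.64  1.29  0.01  1.22 -2.08]
top [267. 222.] 110 [569.  10.  16.]
top [267. 237.] 117 [533.   8.  16.]
top [281. 235.] 52 [538. -25.  16.]
side [168. 299.] 123 [733. 241.  16.]
```

Request:
apply_moves:
  targets:
    - [60, [0, 0, -40], [0, 0, 0]]
    - [60, [0, 0, -80], [0, 0, 0]]
    - [60, [0, 0, -110], [0, 0, 0]]
    - [60, [0, 0, -121], [0, 0, 0]]
    - [60, [0, 0, -121], [0, 0, 0]]
    - [10, [0, 0, -121], [0, 0, 0]]
    - [10, [0, 0, -121], [0, 0, 0]]
    - [10, [0, 0, -121], [0, 0, 0]]
    - [10, [0, 0, -121], [0, 0, 0]]
    - [10, [0, 0, -121], [0, 0, 0]]
    - [10, [0, 0, -80], [0, 0, 0]]
    - [10, [0, 0, -30], [0, 0, 0]]
    - [10, [0, 0, 20], [0, 0, 0]]
    - [10, [0, 0, 70], [0, 0, 0]]
    - [10, [0, 0, 120], [0, 0, 0]]
    - [10, [0, 0, 135], [0, 0, 0]]
    - [10, [0, 0, 135], [0, 0, 0]]
    - [10, [0, 0, 135], [0, 0, 0]]
  squeeze: 25

```text
time_s: 27.95
eef_pos: [604.6, -183.0, 256.8]
ee_rot: [0.0, -0.012, 1.0, 0.003]
force: [-0.0, 0.5, -0.8]
grip_width: 0.366
grip_force: 25.1
```

```bash
python3 st.py
```

```text
pos [ 604.6 -183.   256.8] F [-0.   0.5 -0.8] w 31.2 gf 25.075793997966684
tool x,y,z [-1.    -0.023 -0.   ] [-0.023  1.     0.005] [ 0.     0.005 -1.   ]
q [-0.48  0.54  1.09  0.    1.51 -2.08]
```

Request:
apply_moves:
  targets:
    - [10, [-61.5, 183.5, 0], [0, 0, 0]]
    - [10, [-61.5, 183.5, 0], [0, 0, 0]]
    - [10, [-61.5, 183.5, 0], [0, 0, 0]]
    - [10, [-61.5, 183.5, 0], [0, 0, 0]]
    - [10, [-61.5, 183.5, -25], [0, 0, 0]]
    - [10, [-61.5, 183.5, -50], [0, 0, 0]]
    - [10, [-61.5, 183.5, -50], [0, 0, 0]]
    - [60, [-61.5, 183.5, -50], [0, 0, 0]]
    - [60, [-61.5, 183.5, -50], [0, 0, 0]]
    - [60, [-61.5, 183.5, -50], [0, 0, 0]]
    - [60, [-61.5, 183.5, 0], [0, 0, 0]]
    - [60, [-61.5, 183.5, 40], [0, 0, 0]]
    - [40, [-185, -67, 40], [0, 0, -11.3]]
    - [40, [-185, -67, 40], [0, 0, -11.3]]
    - [40, [-185, -67, 40], [0, 0, -11.3]]
    - [40, [-185, -67, 40], [0, 0, -11.3]]
    - [40, [-185, -67, 40], [0, 0, -11.3]]
    - [40, [-185, -67, 40], [0, 0, -11.3]]
    - [40, [-185, -67, 40], [0, 0, -11.3]]

```text
time_s: 29.85
eef_pos: [418.4, -253.1, 297.8]
ee_rot: [0.001, 0.089, 0.996, 0.002]
force: [0.6, 0.5, -1.0]
grip_width: 0.463
grip_force: 0.0
```

```bash
python3 st.py; python3 look.py c7; python3 fun.py
```

```text
pos [ 418.4 -253.1  297.8] F [ 0.6  0.5 -1. ] w 39.5 gf 0.0
tool x,y,z [-0.984  0.178 -0.001] [0.178 0.984 0.004] [ 0.002  0.004 -1.   ]
q [-0.79  0.19  1.48  0.    1.47 -2.18]
top [271. 230.] 381 [550.  -0.  16.]
side [169. 300.] 88 [731. 243.  16.]
[ 419.77980655 -250.41559369  297.75271743] [-0.15023211  0.87785476  0.70893206]
top 33 [542.84930612   1.86325136] z 180.83056037928625
slopes,z [-1.51510491e-02 -3.50372674e-03  1.80885605e+02]
side 33 [542.59234827   1.49072766] z 179.6932713848514
slopes,z [-1.29496978e-02  1.77508229e-03  1.79700315e+02]
```

View pics/c7.png

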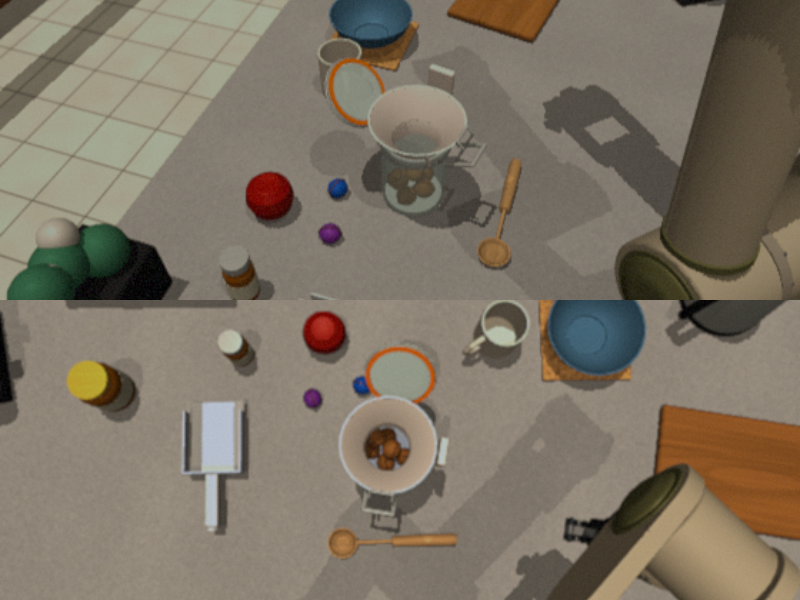

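```bash
python3 - <<'E'
from h import *
for n in('top','side'):
    p,d=capture(n);c=cloud(n,d); q=sel(c,490,570,-120,-55,190,230); print(n,q.min(0),q.max(0),np.median(q,0),len(q), cv2.minAreaRect(q[:,:2].astype(np.float32)))
E
python3 st.py
```

```text
top [510.01433369 -82.10863508 190.81215952] [549.74950395 -66.18793196 216.88828173] [529.28338475 -73.57099862 212.43215674] 137 ((530.080078125, -74.7632064819336), (12.074807167053223, 39.767024993896484), 79.94103240966797)
side [510.25633385 -85.11654966 190.02067073] [549.98950683 -66.46783808 215.19386797] [529.11033671 -71.99738019 206.41374471] 207 ((530.12158203125, -75.07437133789062), (15.000293731689453, 39.85373306274414), 81.22857666015625)
pos [ 420.3 -249.3  297.5] F [0.7 0.2 0. ] w 40.2 gf 0.0
tool x,y,z [-0.985  0.171 -0.001] [0.171 0.985 0.005] [ 0.002  0.004 -1.   ]
q [-0.78  0.19  1.48  0.    1.47 -2.18]
```

Request:
apply_moves:
  targets:
    - [40, [110, 174.5, -30], [0, 0, 0]]
    - [40, [110, 174.5, -30], [0, 0, 0]]
    - [40, [110, 174.5, -30], [0, 0, 0]]
    - [40, [110, 174.5, -30], [0, 0, 0]]
    - [40, [110, 174.5, -30], [0, 0, 0]]
    - [40, [110, 174.5, -30], [0, 0, 0]]
    - [40, [110, 174.5, -60], [0, 0, 0]]
    - [40, [110, 174.5, -90], [0, 0, 0]]
    - [40, [110, 174.5, -109], [0, 0, 0]]
    - [40, [110, 174.5, -109], [0, 0, 0]]
    - [0, [110, 174.5, -109], [0, 0, 0]]
    - [0, [110, 174.5, -109], [0, 0, 0]]
    - [0, [110, 174.5, -109], [0, 0, 0]]
    - [0, [110, 174.5, -109], [0, 0, 0]]
    - [0, [110, 174.5, -109], [0, 0, 0]]
  squeeze: 60

```text
time_s: 31.65
eef_pos: [530.4, -76.3, 189.9]
ee_rot: [0.002, 0.087, 0.996, 0.002]
force: [-1.2, -2.8, 5.9]
grip_width: 0.127
grip_force: 60.3
```

```bash
python3 st.py; python3 fun.py
```

```text
pos [530.4 -76.3 189.9] F [-1.2 -2.8  5.9] w 10.8 gf 60.33616662025452
tool x,y,z [-0.985  0.173 -0.004] [0.173 0.985 0.004] [ 0.004  0.003 -1.   ]
q [-0.36  0.37  1.53  0.    1.24 -1.76]
[530.3972461  -76.31557515 189.88999843] [-1.1590272  -2.8195786   5.93431156]
top 26 [543.19100822   0.89283197] z 180.77898782543863
slopes,z [-1.13050549e-02  1.07007125e-02  1.80549391e+02]
side 33 [542.92387579   1.07886787] z 179.75100703173143
slopes,z [-9.40060470e-03  1.47349512e-03  1.79754054e+02]
```

Request:
apply_moves:
  targets:
    - [0, [0, 0, 15], [0, 0, 0]]
    - [0, [0, 0, 35], [0, 0, 0]]
    - [0, [0, 0, 60], [0, 0, 0]]
    - [0, [0, 0, 85], [0, 0, 0]]
    - [0, [0, 0, 100], [0, 0, 0]]
    - [0, [-7, -25, 100], [0, 0, -6.4]]
    - [0, [-15, -50, 100], [0, 0, -13]]
    - [0, [-23, -75, 100], [0, 0, -19]]
    - [0, [-30, -100, 100], [0, 0, -25]]
    - [0, [-38, -125, 100], [0, 0, -32]]
    - [0, [-45, -150, 100], [0, 0, -38]]
    - [0, [-53, -175, 100], [0, 0, -44.5]]
    - [0, [-60, -200, 100], [0, 0, -51]]
    - [0, [-68, -225, 90], [0, 0, -57]]
    - [0, [-75.5, -249, 60], [0, 0, -63.6]]
    - [0, [-75.5, -249, 20], [0, 0, -63.6]]
    - [0, [-75.5, -249, -20], [0, 0, -63.6]]
    - [0, [-75.5, -249, -60], [0, 0, -63.6]]
    - [0, [-75.5, -249, -90], [0, 0, -63.6]]
    - [0, [-75.5, -249, -90], [0, 0, -63.6]]

```text
time_s: 33.75
eef_pos: [452.9, -323.1, 94.9]
ee_rot: [-0.002, 0.599, 0.801, 0.002]
force: [0.2, 0.7, -1.0]
grip_width: 0.127
grip_force: 59.2
```

```bash
python3 st.py; sed 's/460,630,-70,90,150,270/440,620,-390,-210,40,140/;s/543,0.5/530,-301/g' fun.py > fun2.py; python3 fun2.py; python3 look.py
```

```text
pos [ 452.9 -323.1   94.9] F [ 0.2  0.7 -1. ] w 10.9 gf 59.1548091173172
tool x,y,z [-0.283  0.959  0.006] [0.959 0.283 0.002] [-0.     0.006 -1.   ]
q [-0.83  0.52  1.57  0.    1.06 -1.12]
[ 452.85776629 -323.06256895   94.88988516] [ 0.1850888   0.67741046 -0.9864604 ]
top 31 [ 525.37919415 -299.98049286] z 84.42751966931517
slopes,z [6.33960594e-03 1.41866448e-02 8.42839595e+01]
side 33 [ 526.83608705 -302.14515052] z 86.57733713686895
slopes,z [-2.67251790e-04  4.77671097e-04  8.65783901e+01]
top [270. 230.] 497 [551.   2.  16.]
side [170. 299.] 86 [729. 239.  16.]
```

Request:
apply_moves:
  targets:
    - [0, [0, 0, -6], [0, 0, 0]]
    - [0, [0, 0, -10], [0, 0, 0]]
    - [0, [0, 0, -14], [0, 0, 0]]
    - [0, [0, 0, -15], [0, 0, 0]]
    - [0, [0, 0, -15], [0, 0, 0]]
    - [30, [0, 0, -15], [0, 0, 0]]
    - [40, [0, 0, -15], [0, 0, 0]]
    - [40, [0, 0, -15], [0, 0, 0]]
    - [40, [0, 0, 20], [0, 0, 0]]
    - [40, [0, 0, 70], [0, 0, 0]]
    - [40, [0, 0, 120], [0, 0, 0]]
    - [0, [0, 0, 170], [0, 0, 0]]
    - [0, [0, 0, 210], [0, 0, 0]]
    - [0, [0, 0, 210], [0, 0, 0]]

```text
time_s: 35.35
eef_pos: [455.3, -325.6, 314.3]
ee_rot: [0.007, 0.599, 0.801, 0.001]
force: [-0.5, 0.8, 0.1]
grip_width: -0.001
grip_force: 0.0
```

```bash
python3 st.py; python3 fun2.py; python3 look.py c8
python3 - <<'E'
from h import *
for n in('top','side'):
    p,d=capture(n);c=cloud(n,d); hsv=cv2.cvtColor(p,cv2.COLOR_BGR2HSV)
    m=cv2.inRange(hsv,(2,150,120),(18,255,255))>0
    q=c[m]; q=q[~np.isnan(q[:,0])]; q=q[(q[:,2]>142)&(q[:,2]<240)&(q[:,0]>560)&(abs(q[:,1])<90)]
    print(n,len(q),q.mean(0),q.min(0),q.max(0),np.linalg.svd(q-q.mean(0))[2][2])
    x=np.array([np.cos(np.radians(10)),-np.sin(np.radians(10))]); r=(q[:,:2]-[543,.5])@x; o=np.argsort(-r)[:15]; print('edge',q[o].mean(0),r[o].mean())
E
```

```text
pos [ 455.3 -325.6  314.3] F [-0.5  0.8  0.1] w -0.0 gf 0.0
tool x,y,z [-0.283  0.959 -0.011] [0.959 0.283 0.01 ] [ 0.012 -0.008 -1.   ]
q [-0.83  0.34  1.25  0.    1.54 -1.12]
[ 455.30838813 -325.59501163  314.30853267] [-0.52762637  0.8422648   0.09468019]
top 32 [ 527.59701437 -301.58924432] z 72.02159523038164
slopes,z [2.39314673e-03 1.16286975e-03 7.20009579e+01]
side 32 [ 527.18990046 -302.50076415] z 71.04114475139983
slopes,z [-3.41052106e-03  1.09532565e-04  7.10639024e+01]
top [270. 231.] 482 [549.   2.  16.]
side [168. 299.] 113 [733. 242.  16.]
top 368 [643.93408833 -17.8449294  188.5451148 ] [604.09672268 -68.7066973  145.89571926] [679.32687681  32.24442236 223.7892082 ] [-0.69244692  0.12368766  0.71078733]
edge [676.84500976 -24.34692202 220.44658417] 136.12622604569572
side 339 [643.800592   -14.38584815 186.87003991] [603.83562926 -70.60978113 143.12330158] [678.28496158  33.37617634 222.84660384] [-0.69832857  0.13232013  0.70344054]
edge [675.84585209 -24.203979   219.82099088] 135.1174260271644
```

View pics/c8.png

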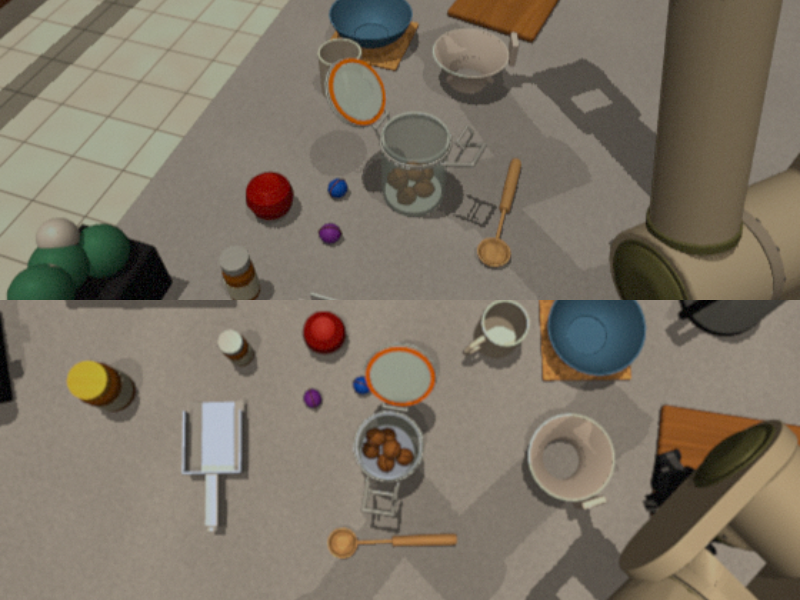

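Request:
apply_moves:
  targets:
    - [0, [250, 297, -20], [0, 0, 63.6]]
    - [0, [250, 297, -20], [0, 0, 63.6]]
    - [0, [250, 297, -20], [0, 0, 63.6]]
    - [0, [250, 297, -20], [0, 0, 63.6]]
    - [0, [250, 297, -20], [0, 0, 63.6]]
    - [0, [250, 297, -20], [0, 0, 63.6]]
    - [0, [250, 297, -20], [0, 0, 63.6]]
    - [0, [250, 297, -20], [0, 0, 63.6]]
    - [0, [250, 297, -20], [0, 0, 63.6]]
    - [0, [250, 297, -20], [0, 0, 63.6]]
    - [0, [250, 297, -20], [0, 0, 63.6]]
    - [0, [250, 297, -20], [0, 0, 63.6]]
    - [0, [250, 297, -20], [0, 0, 63.6]]
    - [0, [250, 297, -20], [0, 0, 63.6]]

```text
time_s: 37.05
eef_pos: [704.2, -28.2, 288.7]
ee_rot: [0.001, 0.087, 0.996, 0.002]
force: [0.5, 0.3, -0.5]
grip_width: 0.004
grip_force: 0.0
```

```bash
python3 st.py
```

```text
pos [704.2 -28.2 288.7] F [ 0.5  0.3 -0.5] w 0.3 gf 0.0
tool x,y,z [-0.985  0.174 -0.001] [0.174 0.985 0.005] [ 0.002  0.005 -1.   ]
q [-0.21  0.74  0.69  0.01  1.71 -1.6 ]
```

Request:
apply_moves:
  targets:
    - [0, [0, 0, -39], [0, 0, 0]]
    - [0, [0, 0, -79], [0, 0, 0]]
    - [0, [0, 0, -89], [0, 0, 0]]
    - [0, [0, 0, -89], [0, 0, 0]]
    - [0, [-8.8, 1.6, -90], [0, 0, 0]]
    - [0, [-19.2, 3.4, -80], [0, 0, 0]]
    - [0, [-29.6, 5.2, -70], [0, 0, 0]]
    - [0, [-42.8, 7.6, -62], [0, 0, 0]]
    - [0, [-54.7, 9.7, -56], [0, 0, 0]]
    - [0, [-68.5, 12.1, -53], [0, 0, 0]]
    - [0, [-82.2, 14.5, -50], [0, 0, 0]]
    - [0, [-82.2, 14.5, -50], [0, 0, 0]]

```text
time_s: 38.25
eef_pos: [622.4, -13.1, 242.0]
ee_rot: [0.003, 0.087, 0.996, 0.002]
force: [0.2, 0.0, 0.8]
grip_width: 0.005
grip_force: 0.0
```

```bash
python3 st.py
python3 - <<'E'
from h import *
p,_=capture('side'); cv2.imwrite('pics/c9.png',cv2.resize(p[60:240,180:380],(600,540)))
E
```

```text
pos [622.4 -13.1 242. ] F [0.2 0.  0.8] w 0.4 gf 0.0
tool x,y,z [-0.985  0.173 -0.006] [0.173 0.985 0.005] [ 0.007  0.004 -1.   ]
q [-0.21  0.52  1.16  0.01  1.45 -1.61]
```

View pics/c9.png

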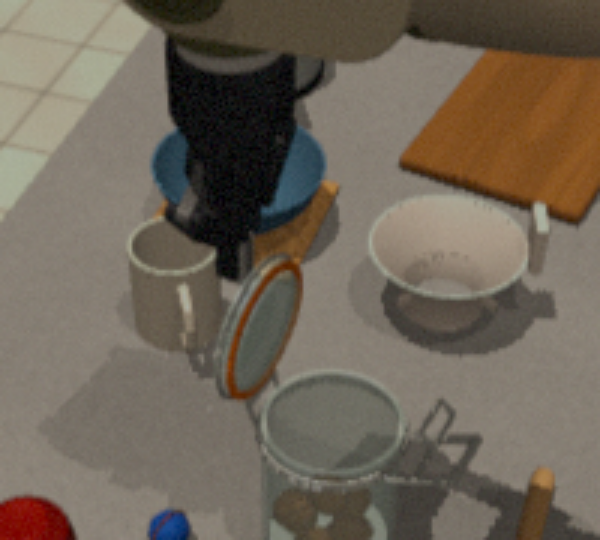

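Request:
apply_moves:
  targets:
    - [0, [-8, 1.4, -2], [0, 0, 0]]
    - [0, [-15.8, 2.8, -5], [0, 0, 0]]
    - [0, [-30.5, 5.4, -8], [0, 0, 0]]
    - [0, [-45.8, 8.1, -13], [0, 0, 0]]
    - [0, [-59, 10.4, -21], [0, 0, 0]]
    - [0, [-72, 12.7, -30], [0, 0, 0]]
    - [0, [-82, 14.4, -42], [0, 0, 0]]
    - [0, [-90.6, 16, -55], [0, 0, 0]]
    - [0, [-94, 16.5, -64], [0, 0, 0]]
    - [0, [-97, 17, -72], [0, 0, 0]]
    - [0, [-100, 18, -78], [0, 0, 0]]
    - [0, [-103, 18, -83], [0, 0, 0]]
    - [0, [-103, 18, -85], [0, 0, 0]]
    - [0, [-103, 18, -87], [0, 0, 0]]
    - [0, [-103, 18, -87], [0, 0, 0]]

```text
time_s: 39.8
eef_pos: [519.0, 4.8, 153.8]
ee_rot: [0.001, 0.087, 0.996, 0.002]
force: [-11.8, 1.2, 22.9]
grip_width: -0.002
grip_force: 11.4
```

```bash
python3 st.py
```

```text
pos [519.    4.8 153.8] F [-11.8   1.2  22.9] w -0.2 gf 11.427315749460831
tool x,y,z [-0.985  0.173 -0.001] [0.173 0.985 0.004] [ 0.002  0.004 -1.   ]
q [-0.22  0.37  1.63  0.    1.14 -1.62]
```

Request:
apply_moves:
  targets:
    - [0, [0, 0, 40], [0, 0, 0]]
    - [0, [0, 0, 85], [0, 0, 0]]
    - [0, [-40, 7, 90], [-1.4, -8, 0]]
    - [0, [-80, 14, 90], [-2.8, -16, 0]]
    - [0, [-101, 18, 90], [-4.2, -24, 0]]
    - [0, [-101, 18, 90], [-5.6, -32, 0]]
    - [0, [-101, 18, 90], [-7, -39.4, 0]]
    - [0, [-101, 18, 60], [-7, -39.4, 0]]
    - [0, [-101, 18, 37], [-7, -39.4, 0]]
    - [0, [-101, 18, 37], [-7, -39.4, 0]]
    - [0, [-101, 18, 37], [-7, -39.4, 0]]

```text
time_s: 40.9
eef_pos: [418.6, 22.7, 189.1]
ee_rot: [0.342, 0.081, 0.936, -0.028]
force: [0.2, 0.2, 0.7]
grip_width: -0.001
grip_force: 0.0
```

```bash
python3 st.py
python3 - <<'E'
from h import *
x=np.array([np.cos(np.radians(10)),-np.sin(np.radians(10))])
s=ctrl.sense(); print('tip r',(s['eef_pos'][:2]-[543.3,.5])@x)
p,d=capture('side'); cv2.imwrite('pics/c10.png',cv2.resize(p[100:240,220:380],(640,560)))
c=cloud('side',d); q=sel(c,400,500,-40,80,130,190); r=(q[:,:2]-[543.3,.5])@x; k=(r<-90)&(r>-108); print(k.sum(),q[k].mean(0),q[k].min(0),q[k].max(0))
q=sel(c,480,620,-60,60,120,190); print('lid z',np.percentile(q[:,2],[5,50,95]))
E
```

```text
pos [418.6  22.7 189.1] F [0.2 0.2 0.7] w -0.1 gf 0.0
tool x,y,z [-0.753  0.132 -0.644] [0.17  0.985 0.003] [ 0.635 -0.108 -0.765]
q [-0.27 -0.18  2.32  0.21  0.31 -1.85]
tip r -126.6221181660708
82 [447.37714039  19.68841585 153.83376053] [438.9663971   -6.56145799 146.48002092] [458.60585236  42.99197776 156.96677264]
lid z [129.10843414 154.12002682 159.9883798 ]
```

View pics/c10.png

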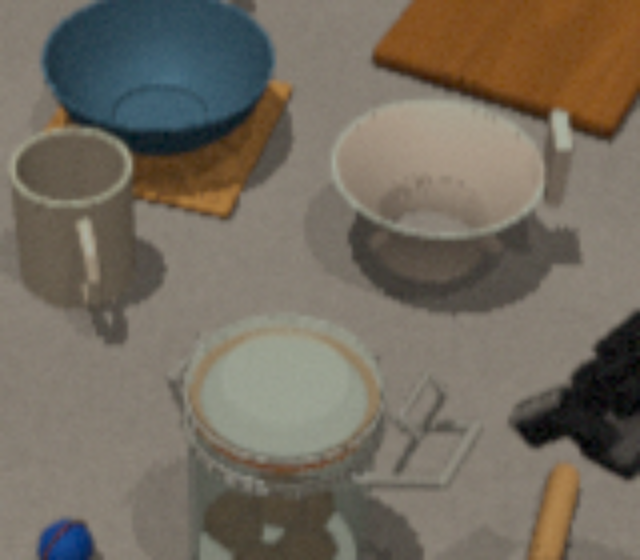

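Request:
apply_moves:
  targets:
    - [0, [12, -2, -14], [0, 0, 0]]
    - [0, [24, -4, -29], [0, 0, 0]]
    - [0, [22, -4, -38], [0, 0, 0]]
    - [0, [20, -3.5, -43], [0, 0, 0]]
    - [0, [19, -3.3, -50], [0, 0, 0]]
    - [0, [18, -3.2, -56], [0, 0, 0]]
    - [0, [20, -3.5, -68], [0, 0, 0]]
    - [0, [24, -4, -78], [0, 0, 0]]
    - [0, [31, -5.5, -87], [0, 0, 0]]
    - [0, [39, -7, -94], [0, 0, 0]]
    - [0, [49, -9, -98.5], [0, 0, 0]]
    - [0, [58, -10, -100], [0, 0, 0]]
    - [0, [64, -11, -101.5], [0, 0, 0]]
    - [0, [66, -11.5, -102], [0, 0, 0]]
    - [0, [66, -11.5, -102], [0, 0, 0]]

```text
time_s: 42.45
eef_pos: [486.2, 15.2, 99.0]
ee_rot: [0.33, 0.08, 0.94, -0.03]
force: [-9.9, 0.5, -7.1]
grip_width: 0.001
grip_force: 5.9
```

```bash
python3 st.py
python3 - <<'E'
from h import *
x=np.array([np.cos(np.radians(10)),-np.sin(np.radians(10))])
s=ctrl.sense(); print('tip r',(s['eef_pos'][:2]-[543.3,.5])@x)
p,d=capture('side'); cv2.imwrite('pics/c11.png',cv2.resize(p[120:260,220:380],(640,560)))
E
```

```text
pos [486.2  15.2  99. ] F [-9.9  0.5 -7.1] w 0.1 gf 5.860182568430901
tool x,y,z [-0.77   0.132 -0.625] [ 0.171  0.985 -0.003] [ 0.615 -0.108 -0.781]
q [-0.23  0.21  2.25  1.26  0.04 -2.88]
tip r -58.768607931972554
```

View pics/c11.png

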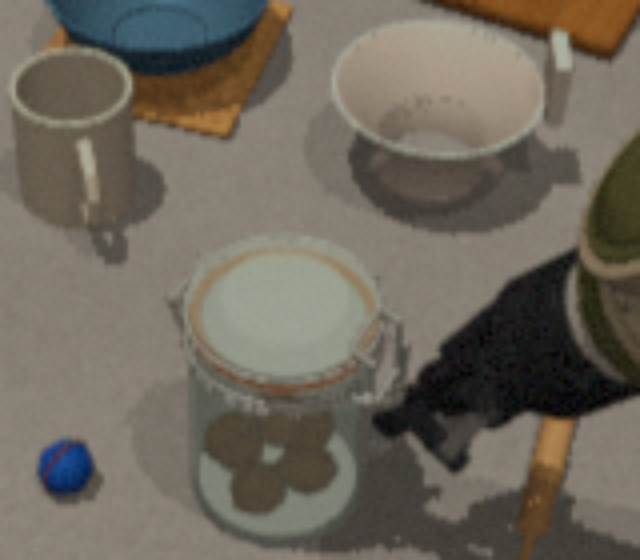

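Request:
apply_moves:
  targets:
    - [0, [-10, 1.5, 4], [0, 0, 0]]
    - [0, [-22, 4, 16], [0, 0, 0]]
    - [0, [-34, 6, 31], [0, 0, 0]]
    - [0, [-44, 8, 45], [0, 0, 0]]
    - [0, [-50, 9, 60], [1, 6, 0]]
    - [0, [-58, 10, 80], [2.5, 14, 0]]
    - [0, [-64, 11, 90], [3.5, 20, 0]]
    - [0, [-64, 11, 90], [3.5, 20, 0]]

```text
time_s: 43.3
eef_pos: [425.2, 24.1, 194.6]
ee_rot: [0.162, 0.085, 0.983, -0.017]
force: [-0.3, -0.4, -0.8]
grip_width: -0.002
grip_force: 0.0
```

```bash
python3 st.py
python3 - <<'E'
from h import *
x=np.array([np.cos(np.radians(10)),-np.sin(np.radians(10))])
s=ctrl.sense(); print('tip r',(s['eef_pos'][:2]-[543.3,.5])@x)
for n in('side','top'):
    p,d=capture(n); cv2.imwrite(f'{n}12.png',p)
    c=cloud(n,d); q=sel(c,400,500,-40,60,60,150); w=(q[:,:2]-[543.3,.5])@np.array([.174,.985]); r=(q[:,:2]-[543.3,.5])@x; k=(r<-60)&(abs(w)<28)
    for r0 in range(-110,-59,5):
        kk=k&(r>=r0)&(r<r0+5)
        if kk.sum(): print(n,r0,kk.sum(),q[kk,2].min().round(),np.median(q[kk,2]).round(),q[kk,2].max().round(),w[kk].min().round(),w[kk].max().round())
p=cv2.imread('side12.png');cv2.imwrite('pics/c12.png',cv2.resize(p[150:240,260:360],(600,540)))
E
```

```text
pos [425.2  24.1 194.6] F [-0.3 -0.4 -0.8] w -0.2 gf 0.0
tool x,y,z [-0.933  0.162 -0.322] [ 0.173  0.985 -0.006] [ 0.316 -0.062 -0.947]
q [-0.23 -0.04  2.05  0.02  0.81 -1.63]
tip r -120.45105016729323
side -65 73 84.0 106.0 136.0 -25.0 25.0
top -65 35 87.0 93.0 138.0 -24.0 24.0
```

View pics/c12.png

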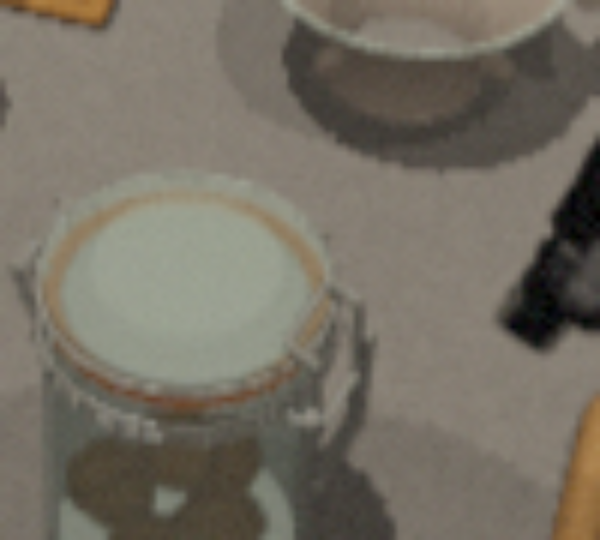

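Request:
apply_moves:
  targets:
    - [0, [0, 0, -40], [0, 0, 0]]
    - [0, [0, 0, -80], [0, 0, 0]]
    - [0, [0, 0, -110], [0, 0, 0]]
    - [0, [0, 0, -114], [0, 0, 0]]
    - [0, [12, -2, -114], [0, 0, 0]]
    - [0, [25, -4.4, -114], [0, 0, 0]]
    - [0, [34, -6, -114], [0, 0, 0]]
    - [0, [39.5, -7, -114], [0, 0, 0]]
    - [0, [43, -7.6, -114], [0, 0, 0]]
    - [0, [46.5, -8.2, -114], [0, 0, 0]]
    - [0, [46.5, -8.2, -114], [0, 0, 0]]
    - [0, [46.5, -8.2, -114], [0, 0, 0]]

```text
time_s: 44.6
eef_pos: [470.0, 17.3, 76.9]
ee_rot: [0.161, 0.086, 0.983, -0.015]
force: [-1.0, 0.2, 0.0]
grip_width: -0.001
grip_force: 0.0
```

```bash
python3 st.py
python3 - <<'E'
from h import *
x=np.array([np.cos(np.radians(10)),-np.sin(np.radians(10))])
s=ctrl.sense(); print('tip r',(s['eef_pos'][:2]-[543.3,.5])@x)
E
```

```text
pos [470.   17.3  76.9] F [-1.   0.2  0. ] w -0.1 gf 0.0
tool x,y,z [-0.933  0.164 -0.319] [ 0.173  0.985 -0.002] [ 0.314 -0.057 -0.948]
q [-0.22  0.27  2.08  0.03  0.47 -1.64]
tip r -75.08534288433435
```

Request:
apply_moves:
  targets:
    - [0, [2, -0.3, 3], [0, 0, 0]]
    - [0, [4, -0.7, 4], [0, 0, 0]]
    - [0, [6, -1, 4], [0, 0, 0]]
    - [0, [6, -1, 4], [0, 0, 0]]

```text
time_s: 45.0
eef_pos: [475.6, 16.4, 80.8]
ee_rot: [0.16, 0.086, 0.983, -0.015]
force: [-9.2, 0.6, 9.9]
grip_width: 0.0
grip_force: 5.5
```

```bash
python3 st.py
python3 - <<'E'
from h import *
x=np.array([np.cos(np.radians(10)),-np.sin(np.radians(10))])
s=ctrl.sense(); print('tip r',(s['eef_pos'][:2]-[543.3,.5])@x)
E
```

```text
pos [475.6  16.4  80.8] F [-9.2  0.6  9.9] w 0.0 gf 5.549241676926613
tool x,y,z [-0.934  0.164 -0.318] [ 0.173  0.985 -0.002] [ 0.312 -0.057 -0.948]
q [-0.22  0.27  2.06  0.03  0.49 -1.64]
tip r -69.45067720830782
```

Request:
apply_moves:
  targets:
    - [0, [-20, 3.5, 0], [0, 0, 0]]
    - [0, [-45, 8, 0], [0, 0, 0]]
    - [0, [-60, 10, 50], [0, 0, 0]]
    - [0, [-60, 10, 100], [0, 0, 0]]
    - [0, [-60, -40, 150], [0, 0, 0]]
    - [0, [-60, -90, 180], [0, 0, 0]]
    - [0, [-60, -140, 200], [0, 0, 0]]
    - [0, [-60, -190, 200], [0, 0, 0]]
    - [0, [-60, -240, 200], [0, 0, 0]]
    - [0, [-60, -240, 200], [0, 0, 0]]

```text
time_s: 46.0
eef_pos: [415.8, -227.1, 281.4]
ee_rot: [0.162, 0.087, 0.983, -0.016]
force: [0.9, 0.3, -0.4]
grip_width: 0.002
grip_force: 0.0
```

```bash
python3 st.py; python3 look.py c13
python3 - <<'E'
from h import *
x=np.array([np.cos(np.radians(10)),-np.sin(np.radians(10))])
for n in('side','top'):
    p,d=capture(n)
    c=cloud(n,d); q=sel(c,400,500,-40,60,60,150); w=(q[:,:2]-[543.3,.5])@np.array([.174,.985]); r=(q[:,:2]-[543.3,.5])@x; k=(r<-56)&(abs(w)<22)&(q[:,2]<100)
    print(n,k.sum(),np.percentile(r[k],[0,5,25,50,75]).round(1),np.percentile(q[k,2],[0,50,100]).round(1))
E
```

```text
pos [ 415.8 -227.1  281.4] F [ 0.9  0.3 -0.4] w 0.2 gf 0.0
tool x,y,z [-0.933  0.166 -0.32 ] [ 0.176  0.984 -0.003] [ 0.315 -0.059 -0.947]
q [-0.86 -0.01  1.78  0.22  1.12 -2.33]
side [166. 301.] 91 [735. 246.  16.]
side 50 [-62.3 -62.1 -61.1 -60.1 -58.3] [84.9 88.9 99.9]
top 20 [-62.5 -62.4 -61.9 -61.3 -60.8] [85.6 89.  92.4]
```

View pics/c13.png

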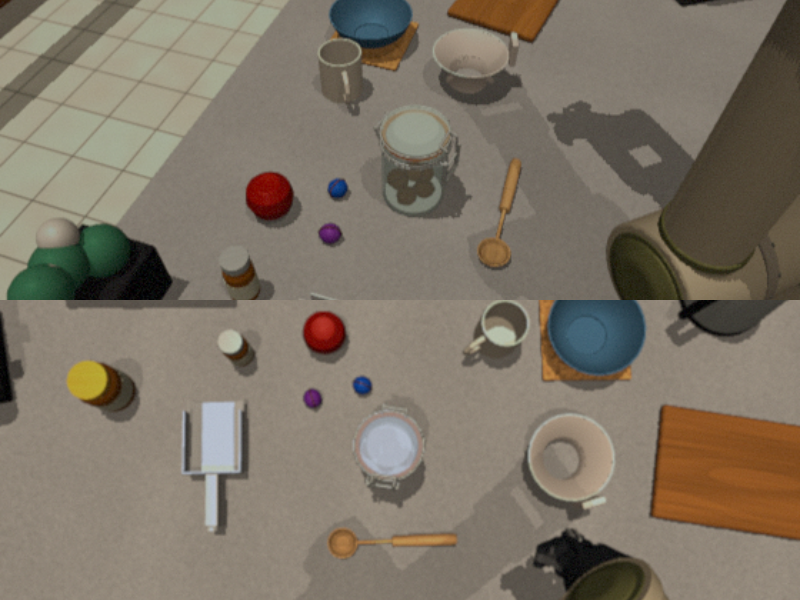

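Both pictures show the clasp hanging straight down (its bar is at r≈62, as it should be when locked) and the lid shut. The walnuts are inside, the counter is clear of strays, and the funnel and scoop are back on it.

```bash
python3 -c "
from rig import ctrl
print(ctrl.finish_job())"
```

```text
the job is handed in; nothing more can be done
None
```

The job is handed in: all six walnuts are in the jar, the funnel and empty scoop are back on the counter, the lid is shut and the clasp is locked down, and the last camera pictures agree with this.

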